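# Swap the battery packs in the isolated charging drawer

## Robot

A 6-joint arm with a two-finger parallel gripper is mounted at the origin on the work surface. World frame = base frame: x ahead of the robot, y to its left, z up, the work surface at z = 0. Lengths are in m, angles in rad, forces in N, time in s.
With the tool pointing down it reaches from about 0.35 to 1 m from the base axis. Payload 7.1 kg.
Tool frame: the origin (TCP) lies midway between the tips of the shut fingers; the grasp point (between the pads) lies 19 mm behind it (env.grip_depth is the distance from the TCP to the grasp point, in m); z points along the fingers, y is the line along which they close (so a half turn about z gives the same grasp; the last joint's range is limited). The gripper opens to 85 mm and grips with 20 to 120 N. Pads are 22 mm wide; open, the fingers measure 114 mm over their backs; the gripper's body (76 mm by 85 mm) begins 54 mm behind the grasp point. The pads swing forward as they close: fully open they stand 13 mm farther back than shut.
Start: joints at [1.087, 0.423, 1.63, -0, 1.089, -0.019], TCP at [0.28, 0.559, 0.231] pointing down, gripper open.
Joint ranges: [-3, 3], [-0.9, 2.11], [0.09, 2.58], [-1.31, 4.45], [0.11, 2.69], [-2.54, 2.54]. Speed limits (rad/s): [2.39, 2.39, 3.01, 3.14, 3.14, 3.14].

## Interface

Orientations are given as a unit quaternion [w, x, y, z].
In Python, from plant import env gives the robot as it stands.
- The arm moves only by the tool arm_command, never from a script. Its argument "series" is text: rows parted by semicolons, each of 7 numbers parted by spaces: the shift along the tool's x, y, z in m, then the turn, a rotation vector about the tool's x, y, z in degrees, then the finger opening in m, from 0 to 0.0854. A call has 1 to 10 rows; each row shifts and turns the commanded pose from where the row before left it, along the tool's axes as they then stand; what a row does not reach is not made up. A row lasts 1/10 s, in which the tool goes at most 50 mm and 8.59 degrees, less where a joint would pass 70% of its speed; a pose out of reach is approached as far as the arm can. A call with a gripper value outside its range is refused whole. The fingers move at their own pace and stop on an object; "squeeze" is the grip in N (left out, the last holds). Time passes only in rows, so rows that do not move let the fingers close. It gives the time, the measured TCP pose, the force, the opening and the grip force at its end, in the units of the state.
- env.observe(): the state, without advancing time (a new reading comes with each control period).
- env.grab_frame(name): name is "side" or "top" or "wrist"; returns the picture (420x560x3 uint8, red, green, blue); there is no depth.
- env.calibration(name): a dict with "K" (3x3 intrinsics, pixels), "rvec" (rotation vector, rad) and "tvec" (3), from world to camera coordinates, as OpenCV has them. Camera axes: x right, y down, z forward; pixel columns grow to the right and rows downward; lengths in m; the calibration is good to about 2 mm. A picture is of the moment at which its call begins: read the wrist's pose just before it. calibration takes no time and is no camera call; for the wrist camera it gives the pose at the moment of the call.
- env.hand_in(): hands the job in; it is judged then, once.
The state is a dict: "t": time; "joint_pos": joint angles; "dq": joint speeds; "tau": joint torques, N m; "tcp_pos": TCP position; "tool_rot": TCP orientation; "ft_force": force on the tool from outside, world axes, zero at the start; "moment": the same for the moment, N m; "finger_gap": opening from 0.0 (shut) to 1.0 (fully open); "finger_force": force on a finger pad.
Only numpy, scipy, OpenCV 4.12 (cv2) and the standard library are available. Lean on these libraries where they do the work, as an engineer would, in place of code of your own. Each camera call takes 0.05 s, during which the arm holds its last target. There are 200 camera calls.

## Task

First turn the bench isolator off. With it off, take the charged pack out of the open charging drawer and stand it in the plywood tray, stand every flat pack from the bench on the floor of the drawer half it came from (the half without the charger), all upright with the rail up, and slide the drawer fully shut; then turn the isolator back on. Leave the charger in its half, and everything else on the bench where it is.

Things in the scene. Friction and masses are not known exactly. Their poses are not given: they have to be found in the camera images.
- pack_1: flat battery pack, 80 x 50 x 60 mm, 0.35 kg: black body 80 (x) x 50 (y) x 40 mm high, on top of it centred a grey slide rail 60 (x) x 28 (y) x 20 mm high, good to grip across its 28 mm. Origin at the centre of its underside, z up, x along its length. Two to four packs are present, standing loose on the bench, rail up; None when absent
- pack_2: flat battery pack, 80 x 50 x 60 mm, 0.35 kg: black body 80 (x) x 50 (y) x 40 mm high, on top of it centred a grey slide rail 60 (x) x 28 (y) x 20 mm high, good to grip across its 28 mm. Origin at the centre of its underside, z up, x along its length. Two to four packs are present, standing loose on the bench, rail up; None when absent
- pack_3: flat battery pack, 80 x 50 x 60 mm, 0.35 kg: black body 80 (x) x 50 (y) x 40 mm high, on top of it centred a grey slide rail 60 (x) x 28 (y) x 20 mm high, good to grip across its 28 mm. Origin at the centre of its underside, z up, x along its length. Two to four packs are present, standing loose on the bench, rail up; None when absent
- pack_4: flat battery pack, 80 x 50 x 60 mm, 0.35 kg: black body 80 (x) x 50 (y) x 40 mm high, on top of it centred a grey slide rail 60 (x) x 28 (y) x 20 mm high, good to grip across its 28 mm. Origin at the centre of its underside, z up, x along its length. Two to four packs are present, standing loose on the bench, rail up; None when absent
- charged_pack: the charged battery pack: the one that stands in the drawer at the start, rail up, alone in one of its two bays (either). Same make, size, rail and axes as pack_1
- charger: grey battery charger, 160 (x) x 110 (y) x 45 mm, 0.7 kg, lying loose in the drawer's other bay, which it fills; it may be the +y or the -y bay of point drawer_floor. It belongs where it is. Origin at the centre of its underside
- tray_in (a point): centre of the inner floor of the fixed shallow plywood tray on the bench, z up, about 4 mm above the bench. The tray is 130 (x) x 110 (y) x 25 mm high outside, walls 4 mm
- drawer (a joint): how far the charging drawer is out, in m: 0 shut against its stop, 0.23 fully out. It starts 0.21 to 0.23 out. It slides along x of point drawer_floor: shutting moves it in +x, against 5 N of friction; it stays where it is left
- drawer_floor (a point): centre of the drawer's inner floor, z up, about 22 mm above the bench; x points into the unit (the direction of shutting), y along the drawer's width. The inner floor is 206 mm (x, from -106 to +100) by 286 mm (y); a divider 6 mm thick along x at y = 0, 34 mm high, parts it into two bays 140 mm wide; side and back walls 40 mm high.
- drawer_pull (a point): middle of the outer edge of the steel finger pull, a horizontal lip 140 mm long (along y), 12 mm high, standing 14 mm out of the drawer's front panel; same axes as drawer_floor, 135 mm from it in -x and 80 mm above it. The front panel is 324 mm wide, 15 mm thick and its top lies 8 mm above this point. Push here in +x to shut the drawer
- unit: blue steel charging unit that holds the drawer, fixed, 245 (x) x 330 (y) x 120 mm high; the drawer comes out of its -x face, which looks across the bench to the robot's left. A case and a jar, up to 90 mm tall, stand on the back of its top. Origin at the centre of its underside
- isolator (a joint): angle of the isolator's rotary handle in rad: 0 off, 1.05 on, hard stops at both. Grows clockwise seen from above. It starts on; it takes 0.12 N m to turn and stays where it is left
- isolator_grip (a point): centre of the top face of the isolator's bar handle, on its upright turning axis, 90 mm above the bench; turns with the handle, x along the bar. The bar is 90 mm long (x), 20 mm wide (y) and 36 mm high (its top is this point), above a low disc 52 mm across
- isolator_box: fixed grey isolator box under the handle, 130 (x) x 100 (y) x 40 mm high, origin at the centre of its underside. When on, the bar lies along the box's x, pointing at a short white line mark on its lid; when off, the bar stands 60 degrees counterclockwise from there, pointing at a white dot
- tape_roll: grey roll, 84 mm across, 40 mm high, lying flat among the packs; origin at the centre of its underside. Not part of the job
- screwdriver: screwdriver, about 200 mm, lying on the bench. Not part of the job
Not all that is in view belongs to the job. Of the things that look like the part that bears tray_in, take the one that is farthest from the robot's base at the start. What is shaped like the pack_2 but purple is not meant.

How it is judged:
On the way, in this order (a step that is already met when the one before it is completed fails the run):
1. the isolator is turned off (value of joint isolator below 0.1 rad), for 0.2 s.
2. with the isolator off, the charged pack stands in the tray and every flat pack in the free half of the drawer (value of joint isolator below 0.1 rad and x of charged_pack in the frame of tray_in between -0.055 and 0.055 m and y of charged_pack in the frame of tray_in between -0.045 and 0.045 m and z of charged_pack in the frame of tray_in below 0.02 m and angle between each of charged_pack, pack_1, pack_2, pack_3, pack_4's own z axis and vertical below 0.3 rad and x of pack_1 in the frame of drawer_floor between -0.1 and 0.1 m and y of pack_1 in the frame of drawer_floor between -0.143 and 0.143 m and z of pack_1 in the frame of drawer_floor between -0.015 and 0.03 m and horizontal distance between each of pack_1, pack_2, pack_3, pack_4 and charger above 0.07 m and x of pack_2 in the frame of drawer_floor between -0.1 and 0.1 m and y of pack_2 in the frame of drawer_floor between -0.143 and 0.143 m and z of pack_2 in the frame of drawer_floor between -0.015 and 0.03 m and x of pack_3 in the frame of drawer_floor between -0.1 and 0.1 m and y of pack_3 in the frame of drawer_floor between -0.143 and 0.143 m and z of pack_3 in the frame of drawer_floor between -0.015 and 0.03 m and x of pack_4 in the frame of drawer_floor between -0.1 and 0.1 m and y of pack_4 in the frame of drawer_floor between -0.143 and 0.143 m and z of pack_4 in the frame of drawer_floor between -0.015 and 0.03 m), for 0.2 s.
3. with the isolator still off, the loaded drawer is shut (all of step 2 and value of joint drawer below 0.008 m), for 0.2 s.
At the end, for the whole second after the job is handed in: the isolator is on (over 0.95 rad), the drawer is shut to within 8 mm, every flat pack stands upright (within 0.3 rad) on the floor of the bay without the charger, the charged pack stands upright on the floor of the tray, at rest, and the charger is still in its bay (value of joint isolator above 0.95 rad and value of joint drawer below 0.008 m and x of charged_pack in the frame of tray_in between -0.055 and 0.055 m and y of charged_pack in the frame of tray_in between -0.045 and 0.045 m and z of charged_pack in the frame of tray_in below 0.02 m and angle between each of charged_pack, pack_1, pack_2, pack_3, pack_4's own z axis and vertical below 0.3 rad and (y of charger in the frame of drawer_floor above 0.04 m or y of charger in the frame of drawer_floor below -0.04 m) and x of pack_1 in the frame of drawer_floor between -0.1 and 0.1 m and y of pack_1 in the frame of drawer_floor between -0.143 and 0.143 m and z of pack_1 in the frame of drawer_floor between -0.015 and 0.03 m and horizontal distance between each of pack_1, pack_2, pack_3, pack_4 and charger above 0.07 m and x of pack_2 in the frame of drawer_floor between -0.1 and 0.1 m and y of pack_2 in the frame of drawer_floor between -0.143 and 0.143 m and z of pack_2 in the frame of drawer_floor between -0.015 and 0.03 m and x of pack_3 in the frame of drawer_floor between -0.1 and 0.1 m and y of pack_3 in the frame of drawer_floor between -0.143 and 0.143 m and z of pack_3 in the frame of drawer_floor between -0.015 and 0.03 m and x of pack_4 in the frame of drawer_floor between -0.1 and 0.1 m and y of pack_4 in the frame of drawer_floor between -0.143 and 0.143 m and z of pack_4 in the frame of drawer_floor between -0.015 and 0.03 m and linear speed of charged_pack below 0.03 m/s); the robot touches nothing.
It fails at once if a bystander on the bench is shoved more than 80 mm from its place (distance of any of tape_roll, screwdriver from where it was at the start of the episode above 0.08 m).
Of pack_1, pack_2, pack_3, pack_4 only 2 to 4 are there at a start; the rules pass over those that are not, and their reading is None.
At some moment in a run one of pack_1, pack_2, pack_3, pack_4 may be knocked a few centimetres aside while the robot is not near it.
It also fails if it takes over 210 s, if anything falls off the work surface, if the arm or the gripper's body presses on something with over 40 N, if the wrist force passes 120 N, or if a joint passes its speed limit or range.

## Working session

There is one attempt and no reset: what is moved stays moved. The work goes in short steps, Python scripts to look and compute and a tool call to move; the robot and the scene stay as the last step left them, time stands still between calls to the robot, and variables do not carry over. Pictures are saved under pics/ and viewed, at most 14 in all, crops included, and the job is handed in when it is done.

Besides the shell and the picture viewer there is one more tool, called after "Request:" as name(argument=value, ...) on one line, values as JSON. arm_command: Moves the arm, as the interface text tells. Its arguments: {"type":"object","properties":{"series":{"type":"string"},"squeeze":{"type":"number"}},"required":["series"]}

```bash
ls; mkdir -p pics; python3 - <<'E'
from plant import env
import cv2
o=env.observe(); print(o)
for n in("side","top"):
    cv2.imwrite(f"pics/{n}0.png",cv2.cvtColor(env.grab_frame(n),cv2.COLOR_RGB2BGR)); c=env.calibration(n); print(n,c)
E
```

```text
pics
{'t': 0.0, 'joint_pos': array([ 1.08699073e+00,  4.23842666e-01,  1.63070096e+00,  7.17981501e-06,
        1.08858604e+00, -1.90212461e-02]), 'dq': array([-0.00062255,  0.0004638 , -0.00018006, -0.00240661,  0.00044871,
        0.00014892]), 'tau': array([-6.31291141e-05, -5.57387853e+01, -2.81741023e+01,  1.54872987e-04,
        7.21846445e-03,  2.01497204e-05]), 'tcp_pos': array([0.27987564, 0.55821949, 0.23054024]), 'tool_rot': array([-1.94263250e-04,  2.30307602e-01,  9.73117576e-01, -7.43555518e-04]), 'ft_force': array([-0.27791108, -1.22609874, -0.31380764]), 'moment': array([ 0.00707005,  0.03742128, -0.03055414]), 'finger_force': 0.0, 'finger_gap': 1.0023253589199475}
side {'K': array([[400.86225406,   0.        , 280.11367736],
       [  0.        , 400.86225406, 208.36896805],
       [  0.        ,   0.        ,   1.        ]]), 'rvec': array([ 2.28613612, -0.46204647,  0.17237444]), 'tvec': array([-0.4117633 ,  0.19592985,  1.08400451])}
top {'K': array([[526.96718388,   0.        , 278.15444864],
       [  0.        , 526.96718388, 206.81776408],
       [  0.        ,   0.        ,   1.        ]]), 'rvec': array([ 2.19757026, -2.13870344,  0.06349779]), 'tvec': array([0.02795014, 0.46318406, 1.60896585])}
```

View pics/top0.png

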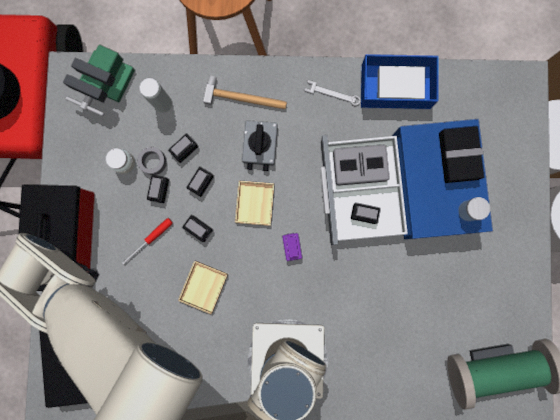

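View pics/side0.png

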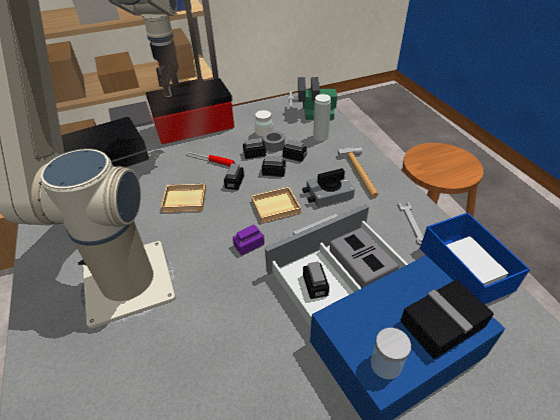

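Top view: four black packs at (184,147), (200,181), (157,188) and (198,229). Charged pack is at (366,213) in the drawer's right bay, with the charger at (361,163). Lookalikes are the purple block (292,247), which is not meant, and the trays at (255,203) and (204,287); the base is near (288,365), so the farther tray is (255,203). Isolator at (260,143), tape roll (152,160). The side view agrees: isolator (330,185), far tray (276,204).

```bash
cat > h.py <<'E'
import numpy as np, cv2
from scipy.spatial.transform import Rotation as R
from plant import env
def cam(n):
    c=env.calibration(n); return c["K"],cv2.Rodrigues(c["rvec"])[0],c["tvec"]
def ray(c,uv):
    K,Rm,t=c; d=Rm.T@np.linalg.solve(K,[uv[0],uv[1],1.]); return -Rm.T@t,d
def plane(c,uv,z):
    o,d=ray(c,uv); return o+d*(z-o[2])/d[2]
def proj(c,P):
    K,Rm,t=c; p=K@(Rm@np.asarray(P,float)+t); return p[:2]/p[2]
def tri(c1,u1,c2,u2):
    o1,d1=ray(c1,u1); o2,d2=ray(c2,u2); n=[d1,-d2]
    s=np.linalg.lstsq(np.array(n).T,o2-o1,rcond=None)[0]
    a,b=o1+s[0]*d1,o2+s[1]*d2; return (a+b)/2,np.linalg.norm(a-b)
def shot(n,f=None):
    c=cam(n); im=env.grab_frame(n); im=cv2.cvtColor(im,cv2.COLOR_RGB2BGR)
    if f: cv2.imwrite("pics/"+f,im)
    return c,im
def yaw(): # direction of tool y axis in world, deg
    q=env.observe()["tool_rot"]; y=R.from_quat(np.r_[q[1:],q[0]]).apply([0,1,0]); return np.degrees(np.arctan2(y[1],y[0]))
def go(p,ydeg=None):
    """print tool-frame shift (m) and turn (deg) to put TCP at p, tool down, tool y along ydeg (mod 180)"""
    o=env.observe(); q=o["tool_rot"]; r=R.from_quat(np.r_[q[1:],q[0]])
    s=r.inv().apply(np.asarray(p)-o["tcp_pos"]); cur=yaw()
    if ydeg is None: ydeg=cur
    ydeg=cur+(ydeg-cur+90)%180-90; a=np.radians(ydeg)
    Y=np.array([np.cos(a),np.sin(a),0]); Z=np.array([0,0,-1.]); X=np.cross(Y,Z)
    w=(r.inv()*R.from_matrix(np.c_[X,Y,Z])).as_rotvec(degrees=True)
    print("t %.1f tcp"%o["t"],o["tcp_pos"].round(4),"yaw %.1f j6 %.2f | shift"%(cur,o["joint_pos"][5]),s.round(4),"turn",w.round(1),"F",o["ft_force"].round(1),"gap %.3f ff %.1f"%(o["finger_gap"]*.0854,o["finger_force"]))
E
python3 - <<'E'
from h import *
c=cam("top"); s=cam("side"); im=cv2.imread("pics/top0.png")
cv2.imwrite("pics/z.png",cv2.resize(im[120:260,130:420],None,fx=2.75,fy=2.75,interpolation=cv2.INTER_CUBIC))
# coarse positions; rail/top centre heights
print("cam centres",[(-x[1].T@x[2]).round(3) for x in (c,s)])
S={"p1":((184,147),(294,152)),"p2":((200,181),(273,168)),"p3":((157,188),(254,148)),"p4":((198,229),(234,175)),"chg":((366,213),(316,276)),"iso":((260,137),(331,178)),"roll":((152,160),(275,139))}
for k,(a,b) in S.items():
    P,e=tri(c,a,s,b); print(k,P.round(3),"gap %.3f"%e,"top@.06",plane(c,a,.06).round(3)[:2])
for k,a in dict(tray=(255,203),dot=(256,126),purple=(292,247),pull=(325,190),floor=(366,188)).items(): print(k,plane(c,a,.02).round(3))
E
```

```text
cam centres [array([3.300e-01, 1.000e-03, 1.642e+00]), array([ 0.148, -0.769,  0.877])]
p1 [0.642 0.341 0.017] gap 0.002 top@.06 [0.635 0.332]
p2 [0.537 0.287 0.014] gap 0.001 top@.06 [0.531 0.279]
p3 [0.512 0.418 0.023] gap 0.002 top@.06 [0.507 0.409]
p4 [0.39  0.283 0.032] gap 0.007 top@.06 [0.386 0.279]
chg [ 0.449 -0.225  0.06 ] gap 0.004 top@.06 [ 0.447 -0.224]
iso [0.668 0.102 0.064] gap 0.005 top@.06 [0.671 0.101]
roll [0.601 0.436 0.027] gap 0.007 top@.06 [0.592 0.428]
tray [0.472 0.112 0.02 ]
dot [0.714 0.117 0.02 ]
purple [ 0.34  -0.005  0.02 ]
pull [ 0.518 -0.103  0.02 ]
floor [ 0.528 -0.229  0.02 ]
```

View pics/z.png

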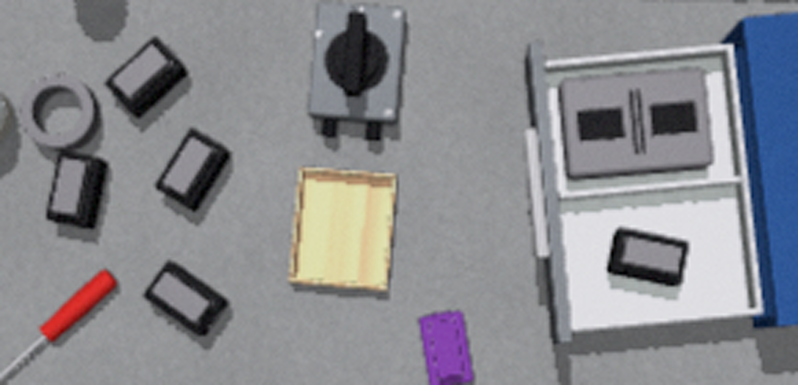

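The crop confirms the four black packs with grey rails, the far tray (centre ~(343,230) in the crop), and the isolator bar near vertical at (355,55), pointing along world +x. The charged pack is at (648,256), and the purple one is excluded.

```bash
python3 -c "
from h import *
go([.62,.10,.28],86)"
```

```text
t 0.1 tcp [0.2799 0.5583 0.2306] yaw 63.4 j6 -0.02 | shift [-0.5094 -0.2573 -0.049 ] turn [ -0.1  -0.  -22.6] F [-0.5  0.2 -0.1] gap 0.085 ff 0.0
```

Request:
arm_command(series="-.0424 -.0214 -.004 0 0 0 .0854;-.0424 -.0214 -.004 0 0 0 .0854;-.0424 -.0214 -.004 0 0 0 .0854;-.0424 -.0214 -.004 0 0 0 .0854;-.0424 -.0214 -.004 0 0 0 .0854;-.0424 -.0214 -.004 0 0 0 .0854;-.0424 -.0214 -.004 0 0 0 .0854;-.0424 -.0214 -.004 0 0 0 .0854;-.0424 -.0214 -.004 0 0 0 .0854;-.0424 -.0214 -.004 0 0 0 .0854")

```text
t: 1.1
tcp_pos: [0.5639, 0.1755, 0.2713]
tool_rot: [-0.0, 0.23, 0.973, -0.0]
ft_force: [0.6, 0.7, -0.4]
finger_gap: 0.996
finger_force: 0.0
```

Request:
arm_command(series="-.0424 -.0214 -.004 0 0 0 .0854;-.0424 -.0214 -.004 0 0 0 .0854;0 0 0 0 0 -7.53 .0854;0 0 0 0 0 -7.53 .0854;0 0 0 0 0 -7.53 .0854;0 0 0 0 0 0 .0854;0 0 0 0 0 0 .0854")

```text
t: 1.8
tcp_pos: [0.6196, 0.1011, 0.279]
tool_rot: [-0.0, 0.037, 0.999, -0.0]
ft_force: [-0.6, 0.3, -0.4]
finger_gap: 1.002
finger_force: 0.0
```

```bash
python3 - <<'E'
from h import *
go([.62,.10,.28],86)
c,im=shot("wrist","w1.png"); print((-c[1].T@c[2]).round(3), c[1][2].round(3), c[0][0,0])
print([proj(c,[x,y,.09]).round() for x,y in((.66,.1),(.7,.1),(.66,.15))])
E
```

```text
t 1.8 tcp [0.6196 0.1011 0.279 ] yaw 85.8 j6 -1.35 | shift [-0.0004 -0.0011 -0.001 ] turn [-0.  -0.  -0.2] F [-0.6  0.3 -0.4] gap 0.086 ff 0.0
[0.535 0.107 0.422] [ 0.327 -0.024 -0.945] 296.9962895091941
[array([283., 220.]), array([285., 251.]), array([325., 217.])]
```

View pics/w1.png

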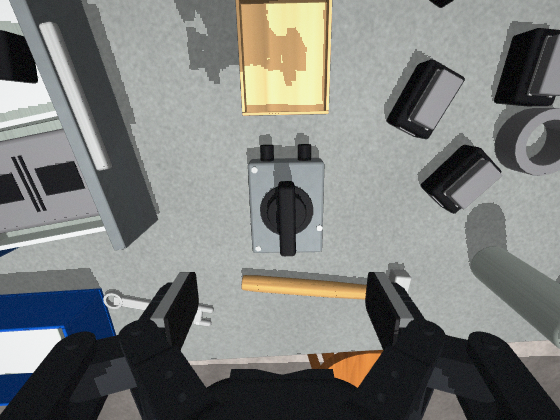

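The wrist view shows the isolator bar from (287,181) to (288,254) with its disc centred around (286,210), and the far tray above it at (285,55). Two packs and the tape roll are on the right.

```bash
python3 - <<'E'
from h import *
c=cam("wrist"); im=cv2.imread("pics/w1.png"); g=cv2.cvtColor(im,cv2.COLOR_BGR2GRAY)
m=(g<60).astype(np.uint8); m[:165]=0;m[262:]=0;m[:,:253]=0;m[:,322:]=0
n,l,st,ce=cv2.connectedComponentsWithStats(m); i=1+np.argmax(st[1:,4]); print(st[i],ce[i])
for r in range(176,260,4):
    x=np.where(l[r]==i)[0]; print(r,(x.min(),x.max()) if len(x) else None, g[r,278:298:2])
for z in(.054,.09):
    for uv in((287,181),(288,254),(286,210),(261,210),(311,210)): print(z,uv,plane(c,uv,z).round(4)[:2])
t=cam("top");
for uv in((355,13),(353,95)): print("top bar",plane(t,(uv[0]/2.75+130-.3,uv[1]/2.75+120-.3),.09).round(3))
# box lid corners: screw dots
for uv in((254,170),(257,249),(319,228),(323,250),(249,162),(323,160),(251,252)): print(uv,plane(c,uv,.04).round(3)[:2])
E
```

```text
[ 260  181   53   75 2472] [286.39563107 213.57160194]
176 None [101 101 101 102 104 103 103 164 162 163]
180 None [103 106 103 102 100 100 102 162 160 161]
184 (np.int64(278), np.int64(293)) [ 38  18  10  10  16  18   6   9 122 165]
188 (np.int64(273), np.int64(300)) [ 3 23 32 29 31 31 30 24  5 47]
192 (np.int64(268), np.int64(305)) [12 35 46 38 39 44 47 36 18 49]
196 (np.int64(265), np.int64(308)) [14 31 43 48 47 49 44 39 28 19]
200 (np.int64(262), np.int64(310)) [16 29 38 44 41 47 44 40 22 47]
204 (np.int64(261), np.int64(311)) [11 33 43 45 46 45 47 39 27 52]
208 (np.int64(260), np.int64(312)) [15 36 41 51 45 48 45 41 29 49]
212 (np.int64(261), np.int64(312)) [17 25 42 43 46 49 47 49 28 55]
216 (np.int64(261), np.int64(311)) [18 28 43 40 47 48 44 44 28 53]
220 (np.int64(263), np.int64(310)) [16 31 43 44 44 45 49 48 32 54]
224 (np.int64(265), np.int64(307)) [21 31 41 45 45 45 48 44 30 50]
228 (np.int64(269), np.int64(303)) [24 23 41 44 43 50 45 45 30 42]
232 (np.int64(276), np.int64(297)) [28 18 43 41 44 45 50 48 28 52]
236 (np.int64(280), np.int64(295)) [172  23  41  39  43  46  4
[... 229 characters left out ...]
 47  49  35 171]
252 (np.int64(280), np.int64(295)) [147  17  32  44  44  44  47  51  38 151]
256 None [170 175 141 110 144 142 142 140 175 176]
0.054 (287, 181) [0.621  0.1083]
0.054 (288, 254) [0.7235 0.1027]
0.054 (286, 210) [0.6595 0.1044]
0.054 (261, 210) [0.6571 0.0718]
0.054 (311, 210) [0.662  0.1369]
0.09 (287, 181) [0.6126 0.1082]
0.09 (288, 254) [0.7051 0.1031]
0.09 (286, 210) [0.6473 0.1047]
0.09 (261, 210) [0.6451 0.0753]
0.09 (311, 210) [0.6495 0.1341]
top bar [0.703 0.104 0.09 ]
top bar [0.612 0.103 0.09 ]
(254, 170) [0.607 0.067]
(257, 249) [0.72  0.059]
(319, 228) [0.694 0.148]
(323, 250) [0.728 0.153]
(249, 162) [0.596 0.061]
(323, 160) [0.6   0.156]
(251, 252) [0.724 0.05 ]
```

```bash
python3 -c "
from h import *
go([.6592,.105,.066],86.5)"
```

```text
t 1.9 tcp [0.6197 0.1012 0.2791] yaw 85.8 j6 -1.35 | shift [-0.0392  0.0068  0.2131] turn [-0.  -0.  -0.7] F [-0.2 -1.1  0.9] gap 0.086 ff 0.0
```

Request:
arm_command(series="-.0392 .0068 0 0 0 -.7 .0854;0 0 .043 0 0 0 .06;0 0 .043 0 0 0 .05;0 0 .043 0 0 0 .05;0 0 .043 0 0 0 .05;0 0 .041 0 0 0 .05;0 0 0 0 0 0 .05;0 0 0 0 0 0 .01;0 0 0 0 0 0 .01;0 0 0 0 0 0 .01", squeeze=40)

```text
t: 2.85
tcp_pos: [0.6611, 0.1046, 0.0692]
tool_rot: [0.002, 0.029, 1.0, -0.0]
ft_force: [0.3, -4.6, 1.1]
finger_gap: 0.222
finger_force: 42.3
```

Request:
arm_command(series="0 0 0 0 0 0 .01;0 0 0 0 0 0 .01;0 0 0 0 0 -7.5 .01;0 0 0 0 0 -7.5 .01;0 0 0 0 0 -7.5 .01;0 0 0 0 0 -7.5 .01;0 0 0 0 0 -7.5 .01;0 0 0 0 0 -7.5 .01;0 0 0 0 0 -7.5 .01;0 0 0 0 0 -7.5 .01")

```text
t: 3.85
tcp_pos: [0.6623, 0.1019, 0.0693]
tool_rot: [0.002, -0.477, 0.879, -0.003]
ft_force: [5.5, -18.3, 1.3]
finger_gap: 0.224
finger_force: 42.4
```

```bash
python3 -c "
from h import *
go([.6592,.105,.066],146.5)
print(env.observe()['moment'].round(2))"
```

```text
t 3.9 tcp [0.6623 0.1019 0.0693] yaw 146.9 j6 -2.42 | shift [-0.0009  0.0043  0.0032] turn [-0.4  0.   0.4] F [  5.5 -18.3   1.3] gap 0.019 ff 42.4
[-2.63 -0.5  -0.2 ]
```

Request:
arm_command(series="0 0 0 0 0 0 .05;0 0 0 0 0 0 .05;0 0 -.04 0 0 0 .05;0 0 -.05 0 0 0 .05;0 0 -.05 0 0 0 .05;0 0 -.05 0 0 8.5 .06;0 0 0 0 0 8.5 .06;0 0 0 0 0 8.5 .06;0 0 0 0 0 8.5 .06;0 0 0 0 0 8.5 .06")

```text
t: 4.85
tcp_pos: [0.6593, 0.1059, 0.2575]
tool_rot: [0.001, -0.12, 0.993, 0.0]
ft_force: [0.5, -0.6, -0.1]
finger_gap: 0.703
finger_force: 0.0
```

```bash
python3 -c "
from h import *
go([.45,-.22,.28],-6)"
```

```text
t 4.8 tcp [0.6593 0.1059 0.2575] yaw 103.8 j6 -1.67 | shift [ 0.2809 -0.2667 -0.023 ] turn [ -0.    0.1 -70.2] F [ 0.5 -0.6 -0.1] gap 0.060 ff 0.0
```

Request:
arm_command(series=".0351 -.0333 -.003 0 0 0 .06;.0351 -.0333 -.003 0 0 0 .06;.0351 -.0333 -.003 0 0 0 .06;.0351 -.0333 -.003 0 0 0 .06;.0351 -.0333 -.003 0 0 0 .06;.0351 -.0333 -.003 0 0 0 .06;.0351 -.0333 -.003 0 0 0 .06;.0351 -.0333 -.003 0 0 0 .06;0 0 0 0 0 8.45 .06;0 0 0 0 0 8.45 .06")

```text
t: 5.85
tcp_pos: [0.4518, -0.2229, 0.2814]
tool_rot: [0.001, 0.029, 1.0, -0.0]
ft_force: [-0.2, -0.3, -1.0]
finger_gap: 0.7
finger_force: 0.0
```

Request:
arm_command(series="0 0 0 0 0 8.45 .06;0 0 0 0 0 8.45 .06;0 0 0 0 0 8.45 .06;0 0 0 0 0 8.45 .06;0 0 0 0 0 8.45 .06;0 0 0 0 0 8.45 .06;0 0 0 0 0 8.45 .06;0 0 0 0 0 8.45 .06;0 0 0 0 0 8.45 .06;0 0 0 0 0 8.45 .06")

```text
t: 6.85
tcp_pos: [0.4526, -0.2213, 0.2812]
tool_rot: [0.001, 0.692, 0.722, 0.0]
ft_force: [0.5, 0.4, -0.3]
finger_gap: 0.701
finger_force: 0.0
```

```bash
python3 - <<'E'
s=open("h.py").read()
s=s.replace("def go(p,ydeg=None):","def go(p,ydeg=None,exact=False):").replace("ydeg=cur+(ydeg-cur+90)%180-90;","ydeg=cur+((ydeg-cur+180)%360-180 if exact else (ydeg-cur+90)%180-90);")
s=s.replace('"F",','"shift after turn",(np.c_[X,Y,Z].T@(np.asarray(p)-o["tcp_pos"])).round(4),"F",')
open("h.py","w").write(s)
E
python3 - <<'E'
from h import *
go([.45,-.22,.28],-6,True)
c,im=shot("wrist","w2.png"); ct,_=shot("top","t2.png")
print((-c[1].T@c[2]).round(3))
print([proj(c,p).round() for p in((.447,-.224,.08),(.5,-.224,.08))])
E
```

```text
t 6.8 tcp [ 0.4526 -0.2213  0.2812] yaw 2.4 j6 -0.52 | shift [ 0.0014 -0.0026  0.0011] turn [0.1 0.  8.4] shift after turn [ 0.001  -0.0028  0.0012] F [ 0.5  0.4 -0.3] gap 0.060 ff 0.0
[ 0.449 -0.137  0.424]
[array([276., 187.]), array([321., 189.])]
```

View pics/w2.png

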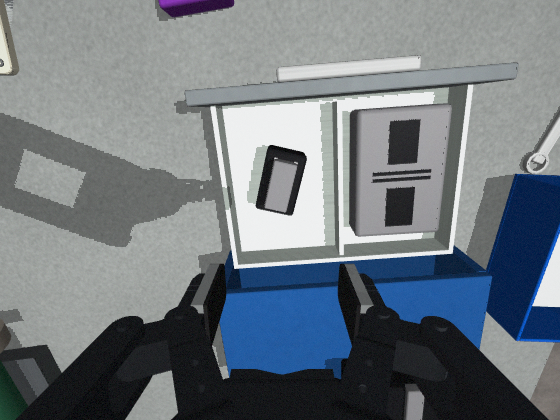

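View pics/t2.png

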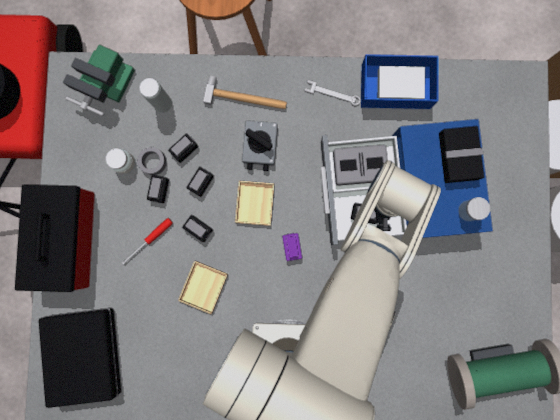

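The wrist view shows the charged pack's rail at (281,185), the divider from (337,100) to (343,255), the left wall from (213,107) to (237,265) and the pull lip at (350,68). The top view shows the isolator bar turned counterclockwise, and four packs still in place.

```bash
cat >> h.py <<'E'
def rail(c,im,seed,z,tol=14):
    """rail top by flood fill from seed; -> world xy at height z, heading of long axis, size mm, centre px"""
    m=np.zeros((im.shape[0]+2,im.shape[1]+2),np.uint8); g=cv2.medianBlur(im,3)
    cv2.floodFill(g,m,tuple(int(v) for v in seed),0,(tol,)*3,(tol,)*3,4|cv2.FLOODFILL_MASK_ONLY|cv2.FLOODFILL_FIXED_RANGE|(1<<8))
    k=cv2.morphologyEx(m[1:-1,1:-1],cv2.MORPH_CLOSE,np.ones((3,3)))
    cs=max(cv2.findContours(k,0,1)[0],key=cv2.contourArea)[:,0].astype(float)
    W=np.array([plane(c,u,z)[:2] for u in cs],np.float32); r=cv2.minAreaRect(W*1000)
    b=cv2.boxPoints(r)/1000; e=b[1]-b[0]; f=b[2]-b[1]; l=e if np.hypot(*e)>np.hypot(*f) else f
    C=np.array(r[0])/1000; return C.round(4),round(float(np.degrees(np.arctan2(l[1],l[0])))%180,1),np.round(sorted(r[1]),1),proj(c,[*C,z]).round(1)
E
python3 - <<'E'
from h import *
c=cam("wrist"); im=cv2.imread("pics/w2.png"); print("rail",rail(c,im,(281,185),.082))
t=cam("top"); t0=cv2.imread("pics/top0.png"); print("top",rail(t,t0,(366,213),.082,25))
print("2view",tri(c,rail(c,im,(281,185),.082)[3],t,rail(t,t0,(366,213),.082,25)[3]))
for n,uv,z in(("divF",(337,100),.056),("divB",(343,255),.056),("lwF",(213,107),.062),("lwB",(236,266),.062),("rwF",(470,85),.062),("rwB",(455,257),.062),("panL",(187,93),.11),("panR",(517,66),.11),("lipL",(278,73),.102),("lipR",(420,59),.102)): print(n,plane(c,uv,z).round(4))
im=cv2.imread("pics/t2.png"); g=im.max(2)
for f in("top0","t2"):
    g=cv2.imread(f"pics/{f}.png").max(2)[120:168,240:280]; k=cv2.resize(g,None,fx=4,fy=4,interpolation=2); m=(k<55).astype(np.uint8); n,l,st,ce=cv2.connectedComponentsWithStats(m); i=1+np.argmax(st[1:,4]); p=np.argwhere(l==i)[:,::-1].astype(np.float32); print(f,cv2.minAreaRect(p),cv2.fitEllipse(p))
E
```

```text
rail (array([ 0.4512, -0.2233]), 79.9, array([25. , 56.8]), array([280.1, 187.1]))
top (array([ 0.4488, -0.2244]), 78.9, array([25.5, 57.1]), array([367.1, 212. ]))
2view (array([ 0.45074025, -0.22754237,  0.063586  ]), np.float64(0.0015766974453825953))
divF [ 0.5127 -0.1233  0.056 ]
divB [ 0.5423 -0.3222  0.056 ]
lwF [ 0.3704 -0.1375  0.062 ]
lwB [ 0.3958 -0.3424  0.062 ]
rwF [ 0.6592 -0.1011  0.062 ]
rwB [ 0.6935 -0.3154  0.062 ]
panL [ 0.3557 -0.1256  0.11  ]
panR [ 0.6719 -0.0872  0.11  ]
lipL [ 0.4439 -0.1029  0.102 ]
lipR [ 0.5814 -0.0842  0.102 ]
top0 ((74.55989074707031, 80.93399047851562), (103.4240493774414, 92.09566497802734), 53.530765533447266) ((77.98649597167969, 83.37812805175781), (66.53091430664062, 93.15493774414062), 2.221802234649658)
t2 ((75.93396759033203, 80.51887512207031), (104.80611419677734, 87.4986801147461), 74.05460357666016) ((75.03646850585938, 85.18293762207031), (67.41030883789062, 93.22111511230469), 127.63837432861328)
```

```bash
python3 -c "
from h import *
go([.4505,-.224,.19],-10)"
```

```text
t 7.0 tcp [ 0.4526 -0.2214  0.2811] yaw 2.7 j6 -0.53 | shift [-0.0025 -0.0023  0.0911] turn [ 0.1  0.  12.7] shift after turn [-0.0029 -0.0016  0.0911] F [ 1.1 -0.8 -0.3] gap 0.060 ff 0.0
```

Request:
arm_command(series="0 0 0 0 0 6.35 .06;0 0 0 0 0 6.35 .06;-.0015 -.0008 .045 0 0 0 .06;-.0014 -.0008 .046 0 0 0 .06;0 0 0 0 0 0 .06;0 0 0 0 0 0 .06")

```text
t: 7.55
tcp_pos: [0.4503, -0.2242, 0.1898]
tool_rot: [-0.001, 0.765, 0.644, -0.0]
ft_force: [0.0, -0.2, 0.6]
finger_gap: 0.702
finger_force: 0.0
```

```bash
python3 - <<'E'
from h import *
c,im=shot("wrist","w3.png")
w2=cv2.imread("pics/w2.png")
s=proj(c,[.4505,-.224,.082]).round(); print(s,im[int(s[1]),int(s[0])])
a=rail(c,im,s,.082); print(a); 
# second view = w2 (camera pose then): use known rigid offset: recompute from saved centre/pixel ray
o2=np.array([.449,-.137,.424]); P2=np.array([.4512,-.2233,.082]); o,d=ray(c,a[3]); d2=P2-o2
q=np.linalg.lstsq(np.array([d,-d2]).T,o2-o,rcond=None)[0]; print(o+q[0]*d,o2+q[1]*d2)
go([*a[0],.071],a[1]-90)
E
```

```text
[282. 210.] [160 156 158]
(array([ 0.4514, -0.2235]), 79.5, array([24.7, 57.3]), array([282.8, 209.5]))
[ 0.45136633 -0.22328978  0.08259078] [ 0.45119642 -0.22315949  0.08255681]
t 7.6 tcp [ 0.4513 -0.2248  0.1911] yaw -9.8 j6 -0.31 | shift [ 0.0014 -0.0004  0.1201] turn [0.1 0.  0.7] shift after turn [ 0.0013 -0.0002  0.1201] F [ 0.1 -0.4  0.6] gap 0.060 ff 0.0
```

Request:
arm_command(series=".0013 0 .04 0 0 .5 .06;0 0 .045 0 0 0 .06;0 0 .03 0 0 0 .06;0 0 .011 0 0 0 .06;0 0 0 0 0 0 .06;0 0 0 0 0 0 .01;0 0 0 0 0 0 .01;0 0 0 0 0 0 .01;0 0 0 0 0 0 .01;0 0 0 0 0 0 .01", squeeze=60)

```text
t: 8.6
tcp_pos: [0.4518, -0.2239, 0.0654]
tool_rot: [0.002, 0.768, 0.64, 0.001]
ft_force: [-1.0, -0.1, 8.2]
finger_gap: 0.311
finger_force: 58.8
```

Request:
arm_command(series="0 0 -.02 0 0 0 .01;0 0 -.05 0 0 0 .01;0 0 -.05 0 0 0 .01;0 0 -.05 0 0 0 .01;0 0 -.01 0 0 0 .01;0 0 0 0 0 0 .01")

```text
t: 9.2
tcp_pos: [0.4514, -0.2237, 0.246]
tool_rot: [0.003, 0.768, 0.64, 0.001]
ft_force: [0.7, -0.6, -4.2]
finger_gap: 0.31
finger_force: 61.0
```

```bash
python3 - <<'E'
from h import *
# tray corners (top view): outline by wood colour
t=cam("top"); im=cv2.imread("pics/t2.png"); hsv=cv2.cvtColor(im,cv2.COLOR_BGR2HSV)
m=cv2.inRange(hsv,(15,50,100),(35,255,255)); m[:170]=0;m[235:]=0;m[:,:225]=0;m[:,285:]=0
p=np.argwhere(m)[:,::-1]; W=np.array([plane(t,u,.025)[:2] for u in p],np.float32)*1000; r=cv2.minAreaRect(W); print("tray top",r)
b=cv2.boxPoints(r); print(b)
go([.472,.112,.24],-90)
E
```

```text
tray top ((472.6663818359375, 113.8631591796875), (110.63583374023438, 131.82177734375), 86.793212890625)
[[403.76422   62.318905]
 [535.3796    54.94482 ]
 [541.56854  165.40741 ]
 [409.9532   172.7815  ]]
t 9.2 tcp [ 0.4514 -0.2237  0.246 ] yaw -10.4 j6 -0.30 | shift [ 0.3339 -0.0406  0.0052] turn [ 0.3 -0.1 79.6] shift after turn [ 0.0206 -0.3357  0.006 ] F [ 0.7 -0.6 -4.2] gap 0.027 ff 61.0
```

```bash
python3 -c "
from h import *
go([.4727,.1139,.0495],-3.2,True)"
```

```text
t 9.2 tcp [ 0.4514 -0.2237  0.246 ] yaw -10.4 j6 -0.30 | shift [ 0.3362 -0.0413  0.1957] turn [ 0.3  0.1 -7.2] shift after turn [0.3383 0.0024 0.1965] F [ 0.7 -0.6 -4.2] gap 0.027 ff 61.0
```

Request:
arm_command(series="0 0 0 0 0 -7.2 .01;.0423 .0003 0 0 0 0 .01;.0423 .0003 0 0 0 0 .01;.0423 .0003 0 0 0 0 .01;.0423 .0003 0 0 0 0 .01;.0423 .0003 0 0 0 0 .01;.0423 .0003 0 0 0 0 .01;.0423 .0003 0 0 0 0 .01;.0423 .0003 0 0 0 0 .01;0 0 .045 0 0 0 .01")

```text
t: 10.2
tcp_pos: [0.4753, 0.1194, 0.2004]
tool_rot: [0.002, 0.725, 0.688, 0.004]
ft_force: [1.1, -0.6, -4.2]
finger_gap: 0.31
finger_force: 60.9
```

Request:
arm_command(series="0 0 .045 0 0 0 .01;0 0 .045 0 0 0 .01;0 0 .035 0 0 0 .01;0 0 .015 0 0 0 .01;0 0 0 0 0 0 .01;0 0 0 0 0 0 .01")

```text
t: 10.8
tcp_pos: [0.4708, 0.1143, 0.0573]
tool_rot: [-0.001, 0.727, 0.687, -0.001]
ft_force: [-0.2, 1.0, -3.0]
finger_gap: 0.31
finger_force: 60.8
```

```bash
python3 -c "
from h import *
go([.4727,.1139,.0475],-3.2,True)"
```

```text
t 10.8 tcp [0.4708 0.1143 0.0573] yaw -3.2 j6 0.27 | shift [-0.0002  0.0019  0.0098] turn [-0.2  0.  -0. ] shift after turn [-0.0003  0.0019  0.0098] F [-0.2  1.  -3. ] gap 0.027 ff 60.8
```

Request:
arm_command(series="0 .0018 .005 0 0 0 .01;0 0 .004 0 0 0 .01;0 0 0 0 0 0 .01;0 0 0 0 0 0 .05;0 0 0 0 0 0 .05;0 0 0 0 0 0 .05;0 0 -.03 0 0 0 .05;0 0 -.05 0 0 0 .06;0 0 -.05 0 0 0 .06;0 0 -.05 0 0 0 .06")

```text
t: 11.8
tcp_pos: [0.4734, 0.1143, 0.2314]
tool_rot: [0.0, 0.727, 0.687, 0.0]
ft_force: [1.5, 0.5, -0.7]
finger_gap: 0.704
finger_force: 0.0
```

Request:
arm_command(series="0 0 -.04 0 0 0 .06;0 0 0 0 0 0 .06")

```text
t: 12.0
tcp_pos: [0.4771, 0.1151, 0.2755]
tool_rot: [0.003, 0.727, 0.687, 0.005]
ft_force: [-0.2, 0.4, -0.4]
finger_gap: 0.699
finger_force: 0.0
```

```bash
python3 - <<'E'
from h import *
go([.45,.33,.28],None)
c,im=shot("wrist","w4.png"); ct,im=shot("top","t4.png")
cv2.imwrite("pics/m4.png",np.vstack([cv2.resize(cv2.imread("pics/w4.png"),(400,300)),cv2.resize(im[110:260,100:300],(400,300))]))
E
```

```text
t 12.0 tcp [0.4771 0.1151 0.2755] yaw -3.2 j6 0.27 | shift [ 0.213  -0.0391 -0.0043] turn [ 0.6 -0.2  0. ] shift after turn [ 0.213  -0.0392 -0.0045] F [-0.2  0.4 -0.4] gap 0.060 ff 0.0
```

View pics/m4.png

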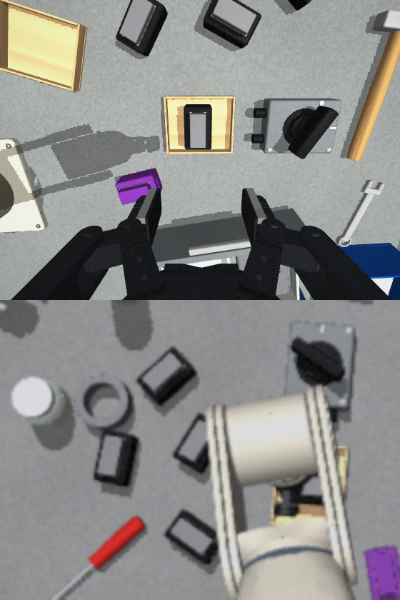

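The tray holds the charged pack, upright and centred (mosaic (198,128)); the isolator bar is at (315,130), and all four packs are where they were.

Request:
arm_command(series=".0426 -.0078 -.001 0 0 0 .06;.0426 -.0078 -.001 0 0 0 .06;.0426 -.0078 -.001 0 0 0 .06;.0426 -.0078 -.001 0 0 0 .06;.0426 -.0078 -.001 0 0 0 .06;0 0 0 0 0 0 .06;0 0 0 0 0 0 .06;0 0 0 0 0 0 .06")

```text
t: 12.9
tcp_pos: [0.4462, 0.3282, 0.2728]
tool_rot: [-0.0, 0.727, 0.687, -0.002]
ft_force: [0.2, -0.4, -0.4]
finger_gap: 0.705
finger_force: 0.0
```

```bash
python3 - <<'E'
from h import *
go([.45,.33,.28],None)
c,im=shot("wrist","w5.png")
for k,p in dict(p1=(.635,.332),p2=(.531,.279),p3=(.507,.409),p4=(.386,.279)).items():
    s=proj(c,[*p,.06]).round(1)
    if 0<s[0]<560 and 0<s[1]<420: print(k,s,im[int(s[1]),int(s[0])],rail(c,im,s,.06))
E
```

```text
t 12.9 tcp [0.4462 0.3282 0.2728] yaw -3.3 j6 0.67 | shift [ 0.002   0.0036 -0.0072] turn [-0.1  0.1  0. ] shift after turn [ 0.002   0.0037 -0.0072] F [ 0.2 -0.4 -0.4] gap 0.060 ff 0.0
p1 [438.1 170.7] [129 125 124] (array([0.6348, 0.3328]), 0.0, array([0., 0.]), array([438., 170.]))
p2 [350.7 216.5] [175 172 173] (array([0.5652, 0.3058]), 155.9, array([496. , 902.7]), array([378.8, 194.7]))
p3 [331.6 109.7] [184 183 182] (array([0.5121, 0.4178]), 170.4, array([25.2, 57.1]), array([336.2, 101.1]))
p4 [237.3 222.6] [171 171 170] (array([0.2812, 0.1977]), 30.0, array([118.9, 344.5]), array([167.9, 281.6]))
```

View pics/w5.png

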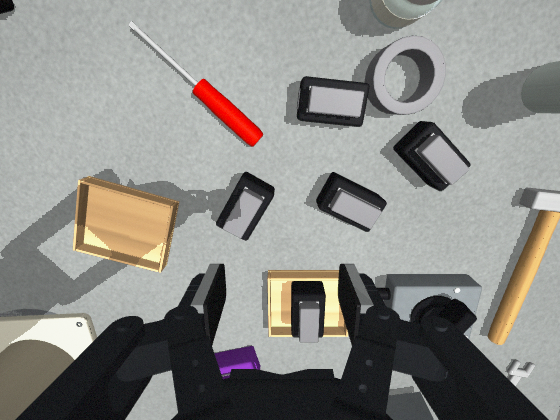

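The wrist view shows rails at (337,101), (447,160), (357,205) and (244,210), with the tape roll at (408,78).

```bash
python3 - <<'E'
from h import *
c=cam("wrist"); im=cv2.imread("pics/w5.png")
for k,s in dict(p1=(447,160),p2=(357,205),p3=(337,101),p4=(244,210)).items():
    for tol in(8,14): r=rail(c,im,s,.06,tol); print(k,tol,r)
    go([*r[0],.19],r[1]-90)
t=cam("top"); i0=cv2.imread("pics/top0.png")
for s in((183,146),(200,180),(156,187),(197,228)): print(rail(t,i0,s,.06,20))
E
```

```text
p1 8 (array([0.5306, 0.3249]), 160.1, array([440. , 825.5]), array([350.7, 181.1]))
p1 14 (array([0.529 , 0.2764]), 164.2, array([542.3, 878.4]), array([348.8, 218.4]))
t 12.9 tcp [0.4465 0.328  0.2732] yaw -3.3 j6 0.67 | shift [-0.0466  0.0854  0.0831] turn [ -0.1   0.  -77.5] shift after turn [-0.0934 -0.0272  0.0832] F [0.3 0.6 0.9] gap 0.060 ff 0.0
p2 8 (array([0.5425, 0.2841]), 150.1, array([24.5, 65.7]), array([359.5, 212.1]))
p2 14 (array([0.5291, 0.2765]), 164.2, array([542.5, 878.4]), array([348.8, 218.3]))
t 12.9 tcp [0.4465 0.328  0.2732] yaw -3.3 j6 0.67 | shift [-0.0465  0.0855  0.0831] turn [ -0.1   0.  -77.5] shift after turn [-0.0935 -0.0271  0.0832] F [0.3 0.6 0.9] gap 0.060 ff 0.0
p3 8 (array([0.5127, 0.4175]), 171.1, array([24.6, 56.5]), array([336.2, 101.3]))
p3 14 (array([0.5127, 0.4176]), 170.8, array([25. , 57.1]), array([336.2, 101.2]))
t 12.9 tcp [0.4465 0.328  0.2732] yaw -3.3 j6 0.67 | shift [0.0934 0.0611 0.0829] turn [ -0.1   0.  -84.1] shift after turn [-0.051   0.099   0.0832] F [0.3 0.6 0.9] gap 0.060 ff 0.0
p4 8 (array([0.3909, 0.2836]), 62.4, array([29. , 68.6]), array([240.4, 219. ]))
p4 14 (array([0.5292, 0.2771]), 164.2, array([543.9, 878.4]), array([348.9, 217.8]))
t 12.9 tcp [0.4465 0.328  0.2732] yaw -3.3 j6 0.67 | shift [-0.0459  0.0856  0.0831] turn [ -0.1   0.  -77.5] shift after turn [-0.0934 -0.0265  0.0832] F [0.3 0.6 0.9] gap 0.060 ff 0.0
(array([0.6405, 0.3431]), 136.7, array([24.3, 54. ]), array([180.5, 145. ]))
(array([0.5351, 0.2861]), 150.2, array([24.1, 55.7]), array([197.7, 179.7]))
(array([0.5092, 0.4166]), 171.4, array([24.1, 56.1]), array([154.6, 187.1]))
(array([0.3898, 0.288 ]), 56.4, array([24.4, 56.2]), array([195.1, 227.5]))
```

```bash
python3 -c "
from h import *
go([.392,.2885,.19],-33,True)"
```

```text
t 12.9 tcp [0.4465 0.328  0.2732] yaw -3.3 j6 0.67 | shift [-0.0424 -0.052   0.0834] turn [-0.1  0.1 29.7] shift after turn [-0.0628 -0.0242  0.0832] F [0.3 0.6 0.9] gap 0.060 ff 0.0
```

Request:
arm_command(series="0 0 0 0 0 7.4 .06;0 0 0 0 0 7.4 .06;0 0 0 0 0 7.4 .06;0 0 0 0 0 7.4 .06;-.0314 -.0121 .0416 0 0 0 .06;-.0314 -.0121 .0416 0 0 0 .06;0 0 0 0 0 0 .06;0 0 0 0 0 0 .06;0 0 0 0 0 0 .06")

```text
t: 13.85
tcp_pos: [0.3977, 0.2926, 0.1977]
tool_rot: [-0.0, 0.878, 0.478, 0.001]
ft_force: [0.2, 0.7, -0.2]
finger_gap: 0.705
finger_force: 0.0
```

```bash
cat >> h.py <<'E'
def hover(p,f,zt=.06,zg=.0445):
    """fresh wrist look at the pack expected at p; prints its place and the way down to grasp it"""
    c,im=shot("wrist",f); s=proj(c,[*p,zt]); r=rail(c,im,s,zt,10); print(s.round(),r); np.save("pics/"+f[:-4]+".npy",np.r_[ray(c,r[3])])
    go([*r[0],zg],r[1]-90)
E
python3 - <<'E'
from h import *
hover((.392,.2885),"w6.png")
# height: ray from w5 to dark rail centre is unbounded there; use top0 as the second view
t=cam("top"); c=cam("wrist"); print(tri(t,rail(t,cv2.imread("pics/top0.png"),(197,228),.06,20)[3],c,rail(c,cv2.imread("pics/w6.png"),proj(c,[.392,.2885,.06]),.06,10)[3]))
E
```

```text
[279. 207.] (array([0.3534, 0.2492]), 34.3, array([ 62.4, 169.7]), array([268.8, 256.2]))
t 13.9 tcp [0.3979 0.2929 0.1979] yaw -32.9 j6 1.18 | shift [-0.0613 -0.0138  0.1532] turn [ 0.  -0.2 22.8] shift after turn [-0.0614  0.011   0.1534] F [0.3 0.3 1. ] gap 0.060 ff 0.0
(array([0.38235388, 0.27729721, 0.13491604]), np.float64(0.010915425333878681))
```

View pics/w6.png

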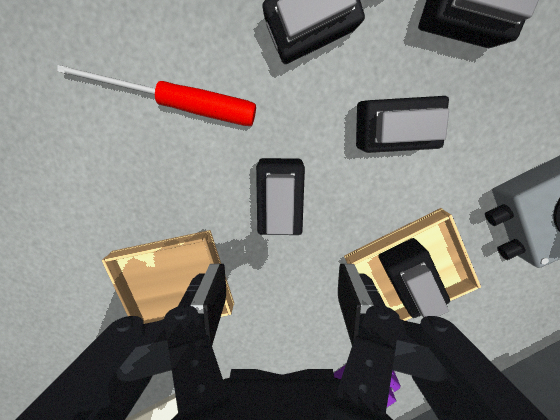

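The pack below has its rail between columns 266 and 294, near end at row 176; its far end at row 235 hides the body's edge, which made the fill leak.

```bash
cat >> h.py <<'E'
def rail2(c,im,p,head,z=.06,tol=16,pad=.007):
    """as rail(), fill kept inside the expected rail grown by pad"""
    a=np.radians(head); u=np.array([np.cos(a),np.sin(a)]); v=np.array([-u[1],u[0]]); p=np.asarray(p)
    q=np.array([proj(c,[*(p+i*(.03+pad)*u+j*(.014+pad)*v),z]) for i,j in((1,1),(1,-1),(-1,-1),(-1,1))])
    k=np.zeros(im.shape[:2],np.uint8); cv2.fillConvexPoly(k,q.round().astype(int),1)
    return rail(c,im*k[:,:,None],proj(c,[*p,z]),z,tol)
E
python3 - <<'E'
from h import *
c=cam("wrist"); im=cv2.imread("pics/w6.png")
r=rail2(c,im,(.392,.2885),57); print(r)
a,b=plane(c,(267,177),.06),plane(c,(293,177),.06); print(a,b,np.hypot(*(a-b)[:2]))
for uv in((266,230),(295,230)): print(plane(c,uv,.06))
go([*r[0],.0445],r[1]-90)
E
```

```text
(array([0.3912, 0.2846]), 57.0, array([38.1, 67.3]), array([280.5, 211.2]))
[0.39919294 0.32071169 0.06      ] [0.42012339 0.30713633 0.06      ] 0.024947423389729856
[0.36776197 0.27569476 0.06      ]
[0.3925618  0.25960052 0.06      ]
t 13.9 tcp [0.3979 0.2929 0.1979] yaw -32.9 j6 1.18 | shift [-0.0111 -0.0013  0.1534] turn [ 0.1 -0.2  0.1] shift after turn [-0.0106 -0.0011  0.1534] F [0.3 0.3 1. ] gap 0.060 ff 0.0
```

Request:
arm_command(series="-.0054 -.0017 .04 0 0 0 .06;0 0 .045 0 0 0 .06;0 0 .04 0 0 0 .06;0 0 .02 0 0 0 .06;0 0 .0085 0 0 0 .06;0 0 0 0 0 0 .06;0 0 0 0 0 0 .01;0 0 0 0 0 0 .01;0 0 0 0 0 0 .01;0 0 0 0 0 0 .01")

```text
t: 14.9
tcp_pos: [0.3929, 0.2894, 0.0447]
tool_rot: [-0.0, 0.878, 0.478, 0.002]
ft_force: [-0.0, -0.5, 5.4]
finger_gap: 0.305
finger_force: 58.7
```

Request:
arm_command(series="0 0 0 0 0 0 .01;0 0 -.02 0 0 0 .01;0 0 -.05 0 0 0 .01;0 0 -.05 0 0 0 .01;0 0 -.05 0 0 0 .01;0 0 0 0 0 0 .01;0 0 0 0 0 0 .01")

```text
t: 15.6
tcp_pos: [0.3919, 0.2888, 0.2144]
tool_rot: [-0.0, 0.878, 0.478, 0.002]
ft_force: [-0.7, 0.7, -4.9]
finger_gap: 0.316
finger_force: 61.0
```

```bash
python3 -c "
from h import *
go([.4306,-.2828,.22],7.7,True)"
```

```text
t 15.6 tcp [0.3919 0.2888 0.2144] yaw -32.8 j6 1.18 | shift [-0.4592  0.3425 -0.0066] turn [  0.1  -0.1 -40.5] shift after turn [-0.5716 -0.0382 -0.0056] F [-0.7  0.7 -4.9] gap 0.027 ff 61.0
```

Request:
arm_command(series="0 0 0 0 0 -8.1 .01;0 0 0 0 0 -8.1 .01;0 0 0 0 0 -8.1 .01;0 0 0 0 0 -8.1 .01;0 0 0 0 0 -8.1 .01;-.044 -.0029 -.0005 0 0 0 .01;-.044 -.0029 -.0005 0 0 0 .01;-.044 -.0029 -.0005 0 0 0 .01;-.044 -.0029 -.0005 0 0 0 .01;-.044 -.0029 -.0005 0 0 0 .01")

```text
t: 16.6
tcp_pos: [0.4046, 0.0668, 0.2135]
tool_rot: [-0.001, 0.658, 0.753, -0.002]
ft_force: [1.0, 0.3, -4.2]
finger_gap: 0.312
finger_force: 60.9
```

Request:
arm_command(series="-.044 -.0029 -.0005 0 0 0 .01;-.044 -.0029 -.0005 0 0 0 .01;-.044 -.0029 -.0005 0 0 0 .01;-.044 -.0029 -.0005 0 0 0 .01;-.044 -.0029 -.0005 0 0 0 .01;-.044 -.0029 0 0 0 0 .01;-.044 -.0029 0 0 0 0 .01;-.044 -.0029 0 0 0 0 .01;0 0 0 0 0 0 .01;0 0 0 0 0 0 .01")

```text
t: 17.6
tcp_pos: [0.4288, -0.2832, 0.2155]
tool_rot: [-0.003, 0.659, 0.752, -0.0]
ft_force: [0.4, 0.1, -4.8]
finger_gap: 0.307
finger_force: 60.9
```

```bash
python3 -c "
from h import *
go([.4306,-.2828,.0675],7.7,True)"
```

```text
t 17.6 tcp [ 0.4288 -0.2832  0.2155] yaw 7.5 j6 -0.74 | shift [-0.0004  0.0023  0.148 ] turn [-0.2 -0.2 -0.2] shift after turn [1.00e-04 1.80e-03 1.48e-01] F [ 0.4  0.1 -4.8] gap 0.026 ff 60.9
```

Request:
arm_command(series="0 .002 .045 0 0 0 .01;0 0 .045 0 0 0 .01;0 0 .035 0 0 0 .01;0 0 .015 0 0 0 .01;0 0 .008 0 0 0 .01;0 0 0 0 0 0 .01;0 0 0 0 0 0 .01;0 0 0 0 0 0 .045;0 0 0 0 0 0 .045;0 0 0 0 0 0 .045")

```text
t: 18.6
tcp_pos: [0.4333, -0.2835, 0.0711]
tool_rot: [0.001, 0.658, 0.753, 0.0]
ft_force: [-0.3, -0.5, -0.3]
finger_gap: 0.527
finger_force: 0.0
```

Request:
arm_command(series="0 0 -.03 0 0 0 .045;0 0 -.05 0 0 0 .045;0 0 -.05 0 0 0 .06;0 0 -.05 0 0 0 .06;0 0 0 0 0 0 .06;0 0 0 0 0 0 .06")

```text
t: 19.2
tcp_pos: [0.4331, -0.2835, 0.2518]
tool_rot: [0.002, 0.658, 0.753, 0.0]
ft_force: [0.5, 0.3, 0.3]
finger_gap: 0.701
finger_force: 0.0
```

```bash
python3 - <<'E'
from h import *
c,im=shot("wrist","w7.png"); print(rail2(c,im,(.4306,-.2828),-82.3,.082))
X=np.array([.134,-.991]);Y=np.array([.991,.134]);O=np.array([.53,-.227])
for d in((-.106,-.143),(.1,-.143),(.1,-.003),(-.106,-.003)):
    q=proj(c,[*(O+d[0]*X+d[1]*Y),.022]); cv2.circle(im,tuple(int(v) for v in q),3,(0,0,255),-1)
for d in((-.048,-.106),(.042,-.106),(-.048,-.04),(.042,-.04)):
    q=proj(c,[*(O+d[0]*X+d[1]*Y),.022]); cv2.circle(im,tuple(int(v) for v in q),3,(0,200,0),-1)
cv2.imwrite("pics/w7b.png",im[:,:]); t,_=shot("top","t7.png")
i=cv2.imread("pics/t7.png")
for k,s in dict(p1=(180,145),p2=(198,180),p3=(155,187)).items(): print(k,rail(t,i,s,.06,20))
go([.535,.286,.25],60,True)
E
```

```text
(array([ 0.4334, -0.2823]), 98.3, array([25. , 56.3]), array([281.5, 190.7]))
p1 (array([0.6405, 0.3431]), 136.7, array([24.2, 54. ]), array([180.5, 145. ]))
p2 (array([0.535, 0.286]), 150.2, array([24.4, 55.7]), array([197.7, 179.7]))
p3 (array([0.5092, 0.4169]), 171.3, array([23.5, 56.1]), array([154.5, 187.1]))
t 19.3 tcp [ 0.4318 -0.2826  0.2491] yaw 7.7 j6 -0.74 | shift [ 5.498e-01  1.780e-01 -5.000e-04] turn [ -0.   -0.1 -52.3] shift after turn [ 0.1949  0.544  -0.0009] F [-0.1 -0.1 -0.6] gap 0.060 ff 0.0
```

View pics/w7b.png

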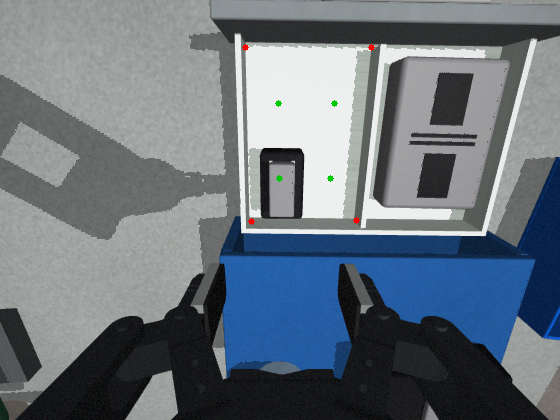

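The drawer view shows the first pack upright in the back-left of the free bay (281,190). My bay-corner and slot marks agree with the walls.

```bash
python3 -c "
from h import *
go([.585,.26,.20],60,True)"
```

```text
t 19.3 tcp [ 0.4318 -0.2826  0.2491] yaw 7.7 j6 -0.74 | shift [0.5173 0.2241 0.0494] turn [ -0.   -0.1 -52.3] shift after turn [0.1386 0.5465 0.0491] F [-0.1 -0.1 -0.6] gap 0.060 ff 0.0
```

Request:
arm_command(series=".0431 .0187 0 0 0 0 .06;.0431 .0187 0 0 0 0 .06;.0431 .0187 0 0 0 0 .06;.0431 .0187 0 0 0 0 .06;.0431 .0187 0 0 0 0 .06;.0431 .0187 0 0 0 0 .06;.0431 .0187 0 0 0 0 .06;.0431 .0187 0 0 0 0 .06;.0431 .0187 0 0 0 0 .06;.0431 .0187 0 0 0 0 .06")

```text
t: 20.3
tcp_pos: [0.5596, 0.1708, 0.2477]
tool_rot: [-0.001, 0.658, 0.753, -0.002]
ft_force: [0.6, -0.8, 0.2]
finger_gap: 0.704
finger_force: 0.0
```

Request:
arm_command(series=".0431 .0187 0 0 0 0 .06;.0431 .0187 0 0 0 0 .06;0 0 .008 0 0 -8.5 .06;0 0 .008 0 0 -8.5 .06;0 0 .008 0 0 -8.5 .06;0 0 .008 0 0 -8.5 .06;0 0 .008 0 0 -8.5 .06;0 0 .009 0 0 -8.5 .06;0 0 0 0 0 -1.3 .06;0 0 0 0 0 0 .06")

```text
t: 21.3
tcp_pos: [0.5852, 0.2591, 0.1994]
tool_rot: [-0.001, 0.261, 0.965, -0.001]
ft_force: [0.1, 0.3, 0.1]
finger_gap: 0.705
finger_force: 0.0
```

```bash
cat >> h.py <<'E'
def look(p,head,f,zg=.0445):
    c,im=shot("wrist",f); r=rail2(c,im,p,head); r=rail2(c,im,r[0],r[1]) ; print(r); go([*r[0],zg],r[1]-90)
E
python3 - <<'E'
from h import *
look((.538,.287),150.2,"w8.png")
E
```

```text
(array([0.5294, 0.2858]), 150.0, array([16.4, 47.5]), array([276.1, 136.2]))
t 21.4 tcp [0.5857 0.2593 0.2001] yaw 59.8 j6 -0.65 | shift [ 0.0618 -0.0052  0.1557] turn [-0.1 -0.1 -0.2] shift after turn [ 0.062  -0.0052  0.1556] F [0.4 0.  0.2] gap 0.060 ff 0.0
```

```bash
python3 - <<'E'
from h import *
c=cam("wrist"); im=cv2.imread("pics/w8.png")
for tol in(10,16,25,40):
    for pad in(.007,.012): print(tol,pad,rail2(c,im,(.538,.287),150.2,.06,tol,pad))
s=proj(c,[.538,.287,.06]).astype(int); print(s); cv2.imwrite("pics/w8c.png",cv2.resize(im[s[1]-70:s[1]+70,s[0]-70:s[0]+70],None,fx=3,fy=3))
E
```

```text
10 0.007 (array([0.5306, 0.2861]), 149.9, array([15.8, 46.8]), array([276.4, 136.7]))
10 0.012 (array([0.5306, 0.2861]), 149.9, array([15.8, 46.8]), array([276.4, 136.7]))
16 0.007 (array([0.5304, 0.2858]), 149.9, array([16.4, 46.8]), array([276.1, 136.7]))
16 0.012 (array([0.5304, 0.2858]), 149.9, array([16.4, 46.8]), array([276.1, 136.7]))
25 0.007 (array([0.5308, 0.2854]), 149.9, array([16.6, 49.5]), array([276. , 137.3]))
25 0.012 (array([0.5308, 0.2854]), 149.9, array([16.6, 49.5]), array([276. , 137.3]))
40 0.007 (array([0.5375, 0.2863]), 150.7, array([25.1, 60.6]), array([280.4, 143.2]))
40 0.012 (array([0.5375, 0.2863]), 150.7, array([25.1, 60.6]), array([280.4, 143.2]))
[281 143]
```

View pics/w8c.png

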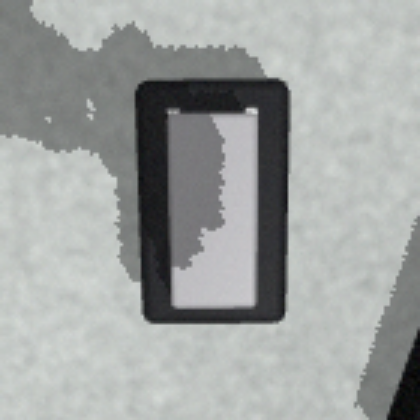

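The crop shows the rail fully ringed by the body, with an arm shadow across it. The wide-tolerance fit, centre (0.5375, 0.2863) at 150.7°, is the right one.

Request:
arm_command(series=".0275 0 0 0 0 -.8 .06;.0275 0 .02 0 0 0 .06;0 0 .045 0 0 0 .06;0 0 .045 0 0 0 .06;0 0 .03 0 0 0 .06;0 0 .0155 0 0 0 .06;0 0 0 0 0 0 .06;0 0 0 0 0 0 .01;0 0 0 0 0 0 .01;0 0 0 0 0 0 .01")

```text
t: 22.35
tcp_pos: [0.5395, 0.2872, 0.0477]
tool_rot: [0.001, 0.253, 0.968, 0.001]
ft_force: [-0.6, -1.4, 4.7]
finger_gap: 0.312
finger_force: 59.2
```

Request:
arm_command(series="0 0 0 0 0 0 .01;0 0 0 0 0 0 .01;0 0 -.02 0 0 0 .01;0 0 -.05 0 0 0 .01;0 0 -.05 0 0 0 .01;0 0 -.055 0 0 0 .01;0 0 0 0 0 0 .01")

```text
t: 23.05
tcp_pos: [0.5422, 0.2887, 0.2241]
tool_rot: [0.005, 0.253, 0.968, 0.005]
ft_force: [0.4, 1.2, -1.9]
finger_gap: 0.308
finger_force: 60.5
```

```bash
python3 -c "
from h import *
go([.497,-.274,.22],7.7,True)"
```

```text
t 23.1 tcp [0.5422 0.2887 0.2241] yaw 60.7 j6 -0.59 | shift [-2.355e-01 -5.131e-01 -2.000e-04] turn [ 0.9  0.1 53. ] shift after turn [-0.5516 -0.1202  0.0041] F [ 0.4  1.2 -1.9] gap 0.026 ff 60.5
```

Request:
arm_command(series="0 0 0 0 0 7.6 .01;0 0 0 0 0 7.6 .01;0 0 0 0 0 7.6 .01;0 0 0 0 0 7.6 .01;0 0 0 0 0 7.5 .01;0 0 0 0 0 7.5 .01;0 0 0 0 0 7.6 .01;-.046 -.01 0 0 0 0 .01;-.046 -.01 0 0 0 0 .01;-.046 -.01 0 0 0 0 .01")

```text
t: 24.05
tcp_pos: [0.526, 0.1445, 0.2148]
tool_rot: [-0.0, 0.657, 0.754, -0.0]
ft_force: [0.7, -0.6, -2.9]
finger_gap: 0.311
finger_force: 60.3
```

Request:
arm_command(series="-.046 -.01 0 0 0 0 .01;-.046 -.01 0 0 0 0 .01;-.046 -.01 0 0 0 0 .01;-.046 -.01 0 0 0 0 .01;-.046 -.01 0 0 0 0 .01;-.046 -.01 0 0 0 0 .01;-.046 -.01 0 0 0 0 .01;-.046 -.01 0 0 0 0 .01;-.046 -.01 0 0 0 0 .01;0 0 0 0 0 0 .01")

```text
t: 25.05
tcp_pos: [0.4931, -0.2816, 0.2153]
tool_rot: [0.001, 0.659, 0.752, -0.001]
ft_force: [0.7, 0.6, -3.3]
finger_gap: 0.307
finger_force: 60.4
```

Request:
arm_command(series="0 0 0 0 0 0 .01;0 0 0 0 0 0 .01")

```text
t: 25.25
tcp_pos: [0.4932, -0.2755, 0.215]
tool_rot: [-0.001, 0.658, 0.753, 0.0]
ft_force: [-0.1, 0.4, -3.7]
finger_gap: 0.312
finger_force: 60.4
```

```bash
python3 -c "
from h import *
go([.497,-.274,.0675],7.7,True)"
```

```text
t 25.2 tcp [ 0.4932 -0.2755  0.215 ] yaw 7.8 j6 -0.67 | shift [0.0008 0.0041 0.1475] turn [-0.1 -0.1  0.1] shift after turn [0.001  0.0039 0.1475] F [-0.1  0.4 -3.7] gap 0.027 ff 60.4
```

Lower and release, then straight to hovering for pack 1, at top-view (0.643, 0.345), heading 137°.

Request:
arm_command(series=".001 .004 .045 0 0 0 .01;0 0 .045 0 0 0 .01;0 0 .035 0 0 0 .01;0 0 .015 0 0 0 .01;0 0 .0075 0 0 0 .01;0 0 0 0 0 0 .01;0 0 0 0 0 0 .01;0 0 0 0 0 0 .045;0 0 0 0 0 0 .045;0 0 0 0 0 0 .045")

```text
t: 26.25
tcp_pos: [0.4982, -0.2751, 0.0686]
tool_rot: [0.001, 0.658, 0.753, 0.0]
ft_force: [1.1, 0.8, 0.3]
finger_gap: 0.526
finger_force: 0.0
```

Request:
arm_command(series="0 0 -.03 0 0 0 .045;0 0 -.05 0 0 0 .045;0 0 -.05 0 0 0 .06;0 0 -.05 0 0 0 .06;0 0 0 0 0 0 .06;0 0 0 0 0 0 .06")

```text
t: 26.85
tcp_pos: [0.4983, -0.2753, 0.2497]
tool_rot: [0.002, 0.658, 0.753, 0.0]
ft_force: [0.1, 0.0, -0.0]
finger_gap: 0.703
finger_force: 0.0
```

```bash
python3 - <<'E'
from h import *
c,im=shot("wrist","w9.png"); print(rail2(c,im,(.497,-.274),-82.3,.082,40),rail2(c,im,(.433,-.2823),-82.3,.082,40))
t,i=shot("top","t9.png")
for k,s in dict(p1=(180,145),p3=(155,187)).items(): print(k,rail(t,i,s,.06,20))
# pack 1: tool y 47deg -> tool x
a=np.radians(47); X=np.array([-np.sin(a),np.cos(a)]); h=np.array([.643,.345])-.06*X; print(h)
go([*h,.2],47,True)
E
```

```text
(array([ 0.4958, -0.2781]), 97.6, array([39.1, 66.2]), array([278.4, 194.5])) (array([ 0.435 , -0.2811]), 97.2, array([30.3, 62.3]), array([222.1, 189.9]))
p1 (array([0.6405, 0.3431]), 136.7, array([24.3, 54. ]), array([180.5, 145. ]))
p3 (array([0.5089, 0.4166]), 171.4, array([24.1, 55.6]), array([154.6, 187.2]))
[0.68688122 0.3040801 ]
t 26.9 tcp [ 0.4969 -0.2745  0.247 ] yaw 7.8 j6 -0.66 | shift [0.5476 0.2664 0.0472] turn [ -0.1  -0.1 -39.2] shift after turn [0.2557 0.5527 0.047 ] F [-0.5 -0.1 -0.4] gap 0.060 ff 0.0
```

Request:
arm_command(series=".0421 .0205 0 0 0 0 .06;.0421 .0205 0 0 0 0 .06;.0421 .0205 0 0 0 0 .06;.0421 .0205 0 0 0 0 .06;.0421 .0205 0 0 0 0 .06;.0421 .0205 0 0 0 0 .06;.0421 .0205 0 0 0 0 .06;.0421 .0205 0 0 0 0 .06;.0421 .0205 0 0 0 0 .06;.0421 .0205 0 0 0 0 .06")

```text
t: 27.95
tcp_pos: [0.6432, 0.1716, 0.2455]
tool_rot: [-0.001, 0.658, 0.753, -0.002]
ft_force: [0.9, -0.7, -0.3]
finger_gap: 0.703
finger_force: 0.0
```

Request:
arm_command(series=".0421 .0205 0 0 0 0 .06;.0421 .0205 0 0 0 0 .06;.0421 .0205 0 0 0 0 .06;0 0 .0094 0 0 -7.84 .06;0 0 .0094 0 0 -7.84 .06;0 0 .0094 0 0 -7.84 .06;0 0 .0094 0 0 -7.84 .06;0 0 .0094 0 0 -7.84 .06;0 0 0 0 0 0 .06;0 0 0 0 0 0 .06")

```text
t: 28.95
tcp_pos: [0.6871, 0.303, 0.1991]
tool_rot: [-0.001, 0.369, 0.93, -0.001]
ft_force: [-0.1, 0.2, -0.4]
finger_gap: 0.704
finger_force: 0.0
```

```bash
sed -i 's/tol=16,pad/tol=45,pad/; s/r=rail2(c,im,r\[0\],r\[1\]) ; //' h.py; python3 - <<'E'
from h import *
look((.643,.345),137,"w10.png")
E
```

```text
(array([0.6427, 0.3442]), 134.4, array([26.5, 59. ]), array([281.2, 137.4]))
t 29.0 tcp [0.6876 0.3032 0.2001] yaw 46.8 j6 -0.42 | shift [ 0.0607 -0.0006  0.1556] turn [-0.1 -0.   2.4] shift after turn [ 0.0607 -0.0034  0.1556] F [-0.3 -0.4  0.7] gap 0.060 ff 0.0
```

Request:
arm_command(series="0 0 0 0 0 1.6 .06;.03 -.001 0 0 0 0 .06;.0307 -.001 .02 0 0 0 .06;0 0 .045 0 0 0 .06;0 0 .045 0 0 0 .06;0 0 .03 0 0 0 .06;0 0 .0155 0 0 0 .06;0 0 0 0 0 0 .06;0 0 0 0 0 0 .01;0 0 0 0 0 0 .01")

```text
t: 30.0
tcp_pos: [0.6448, 0.3452, 0.0481]
tool_rot: [0.001, 0.38, 0.925, 0.001]
ft_force: [-0.7, -1.4, 1.0]
finger_gap: 0.371
finger_force: 0.9
```

Request:
arm_command(series="0 0 0 0 0 0 .01;0 0 0 0 0 0 .01;0 0 0 0 0 0 .01;0 0 -.02 0 0 0 .01;0 0 -.05 0 0 0 .01;0 0 -.05 0 0 0 .01;0 0 -.05 0 0 0 .01;0 0 0 0 0 0 .01")

```text
t: 30.8
tcp_pos: [0.6475, 0.3468, 0.2268]
tool_rot: [0.005, 0.38, 0.925, 0.006]
ft_force: [0.4, 1.2, -2.1]
finger_gap: 0.308
finger_force: 60.1
```

```bash
python3 -c "
from h import *
go([.4855,-.1848,.215],7.7,True)"
```

```text
t 30.8 tcp [0.6475 0.3468 0.2268] yaw 45.4 j6 -0.32 | shift [-0.2583 -0.4921  0.0056] turn [ 0.9 -0.  37.7] shift after turn [-0.5051 -0.2317  0.0118] F [ 0.4  1.2 -2.1] gap 0.026 ff 60.1
```

Request:
arm_command(series="0 0 0 0 0 7.54 .01;0 0 0 0 0 7.54 .01;0 0 0 0 0 7.54 .01;0 0 0 0 0 7.54 .01;0 0 0 0 0 7.54 .01;-.0421 -.0193 0 0 0 0 .01;-.0421 -.0193 0 0 0 0 .01;-.0421 -.0193 0 0 0 0 .01;-.0421 -.0193 0 0 0 0 .01;-.0421 -.0193 0 0 0 0 .01")

```text
t: 31.8
tcp_pos: [0.5744, 0.1214, 0.216]
tool_rot: [0.0, 0.658, 0.753, 0.0]
ft_force: [0.5, -1.5, -3.0]
finger_gap: 0.308
finger_force: 60.2
```

Request:
arm_command(series="-.0421 -.0193 0 0 0 0 .01;-.0421 -.0193 0 0 0 0 .01;-.0421 -.0193 0 0 0 0 .01;-.0421 -.0193 0 0 0 0 .01;-.0421 -.0193 0 0 0 0 .01;-.0421 -.0193 0 0 0 0 .01;-.0421 -.0193 0 0 0 0 .01;0 0 0 0 0 0 .01;0 0 0 0 0 0 .01;0 0 0 0 0 0 .01")

```text
t: 32.8
tcp_pos: [0.481, -0.1864, 0.2158]
tool_rot: [-0.0, 0.658, 0.753, 0.0]
ft_force: [0.3, 0.4, -2.5]
finger_gap: 0.307
finger_force: 60.3
```

```bash
python3 -c "
from h import *
go([.4855,-.1848,.0675],7.7,True)"
```

```text
t 32.8 tcp [ 0.481  -0.1864  0.2158] yaw 7.7 j6 -0.53 | shift [0.001  0.0047 0.1483] turn [ 0. -0. -0.] shift after turn [0.001  0.0047 0.1483] F [ 0.3  0.4 -2.5] gap 0.026 ff 60.3
```

Request:
arm_command(series=".001 .0045 .045 0 0 0 .01;0 0 .045 0 0 0 .01;0 0 .035 0 0 0 .01;0 0 .015 0 0 0 .01;0 0 .008 0 0 0 .01;0 0 0 0 0 0 .01;0 0 0 0 0 0 .01;0 0 0 0 0 0 .045;0 0 0 0 0 0 .045;0 0 0 0 0 0 .045")

```text
t: 33.8
tcp_pos: [0.4859, -0.1853, 0.0678]
tool_rot: [0.0, 0.658, 0.753, 0.0]
ft_force: [0.1, 0.2, 0.7]
finger_gap: 0.526
finger_force: 0.0
```

Request:
arm_command(series="0 0 -.03 0 0 0 .045;0 0 -.05 0 0 0 .045;0 0 -.05 0 0 0 .06;0 0 -.05 0 0 0 .06;0 0 0 0 0 0 .06;0 0 0 0 0 0 .06")

```text
t: 34.4
tcp_pos: [0.486, -0.1856, 0.2489]
tool_rot: [0.002, 0.658, 0.753, 0.001]
ft_force: [-0.1, -0.5, -1.2]
finger_gap: 0.704
finger_force: 0.0
```

```bash
python3 - <<'E'
from h import *
t,i=shot("top","t11.png")
print(rail(t,i,(155,187),.06,20))
a=np.radians(81); X=np.array([-np.sin(a),np.cos(a)]); h=np.array([.5125,.418])-.06*X; print(h)
go([*h,.2],81,True)
E
```

```text
(array([0.5092, 0.4167]), 170.1, array([24. , 56.1]), array([154.5, 187.1]))
[0.5717613  0.40861393]
t 34.5 tcp [ 0.485  -0.1853  0.2473] yaw 7.7 j6 -0.52 | shift [0.577  0.1651 0.0473] turn [ -0.   -0.  -73.3] shift after turn [0.0072 0.6001 0.0473] F [-1.2 -0.2 -1.3] gap 0.060 ff 0.0
```

Request:
arm_command(series=".0444 .0127 0 0 0 0 .06;.0444 .0127 0 0 0 0 .06;.0444 .0127 0 0 0 0 .06;.0444 .0127 0 0 0 0 .06;.0444 .0127 0 0 0 0 .06;.0444 .0127 0 0 0 0 .06;.0444 .0127 0 0 0 0 .06;.0444 .0127 0 0 0 0 .06;.0444 .0127 0 0 0 0 .06;.0444 .0127 0 0 0 0 .06")

```text
t: 35.45
tcp_pos: [0.5508, 0.273, 0.2448]
tool_rot: [-0.001, 0.658, 0.753, -0.002]
ft_force: [1.3, -0.5, 0.9]
finger_gap: 0.7
finger_force: 0.0
```

Request:
arm_command(series=".0444 .0127 0 0 0 0 .06;.0444 .0127 0 0 0 0 .06;.0444 .0127 0 0 0 0 .06;0 0 .007 0 0 -8.15 .06;0 0 .007 0 0 -8.15 .06;0 0 .007 0 0 -8.15 .06;0 0 .007 0 0 -8.15 .06;0 0 .007 0 0 -8.15 .06;0 0 .007 0 0 -8.15 .06;0 0 .005 0 0 -8.15 .06")

```text
t: 36.45
tcp_pos: [0.5706, 0.4077, 0.1967]
tool_rot: [-0.002, 0.216, 0.976, -0.002]
ft_force: [-0.1, 0.5, -0.4]
finger_gap: 0.702
finger_force: 0.0
```

Request:
arm_command(series="0 0 0 0 0 -8.15 .06;0 0 0 0 0 -8.15 .06;0 0 0 0 0 0 .06;0 0 0 0 0 0 .06")

```text
t: 36.85
tcp_pos: [0.5713, 0.4081, 0.1985]
tool_rot: [-0.001, 0.08, 0.997, -0.001]
ft_force: [-0.3, 0.4, 0.2]
finger_gap: 0.703
finger_force: 0.0
```

```bash
python3 - <<'E'
from h import *
look((.5125,.418),171,"w12.png")
E
```

```text
(array([0.5217, 0.4158]), 171.6, array([25.9, 38. ]), array([281.1, 149. ]))
t 36.9 tcp [0.5715 0.4082 0.199 ] yaw 80.8 j6 -0.81 | shift [ 0.0501 -0.0002  0.1546] turn [-0.1 -0.1 -0.8] shift after turn [0.0504 0.0002 0.1545] F [-0.2 -0.7  0.2] gap 0.060 ff 0.0
```

Request:
arm_command(series=".029 0 0 0 0 -.6 .06;.03 0 .02 0 0 0 .06;0 0 .045 0 0 0 .06;0 0 .045 0 0 0 .06;0 0 .03 0 0 0 .06;0 0 .0145 0 0 0 .06;0 0 0 0 0 0 .06;0 0 0 0 0 0 .01;0 0 0 0 0 0 .01;0 0 0 0 0 0 .01")

```text
t: 37.9
tcp_pos: [0.515, 0.4183, 0.0484]
tool_rot: [0.001, 0.073, 0.997, 0.001]
ft_force: [0.4, -1.3, 6.2]
finger_gap: 0.309
finger_force: 59.3
```

Request:
arm_command(series="0 0 0 0 0 0 .01;0 0 0 0 0 0 .01;0 0 0 0 0 0 .01;0 0 -.02 0 0 0 .01;0 0 -.05 0 0 0 .01;0 0 -.05 0 0 0 .01;0 0 -.05 0 0 0 .01;0 0 0 0 0 0 .01")

```text
t: 38.7
tcp_pos: [0.5173, 0.4204, 0.225]
tool_rot: [0.005, 0.073, 0.997, 0.005]
ft_force: [1.3, 1.7, -4.3]
finger_gap: 0.308
finger_force: 60.7
```

```bash
python3 -c "
from h import *
go([.4195,-.193,.215],7.7,True)"
```

```text
t 38.7 tcp [0.5173 0.4204 0.225 ] yaw 81.6 j6 -0.76 | shift [ 0.0071 -0.6211  0.0033] turn [ 0.9  0.1 73.9] shift after turn [-0.5947 -0.1791  0.01  ] F [ 1.3  1.7 -4.3] gap 0.026 ff 60.7
```

Request:
arm_command(series="0 0 0 0 0 8.2 .01;0 0 0 0 0 8.2 .01;0 0 0 0 0 8.2 .01;0 0 0 0 0 8.2 .01;0 0 0 0 0 8.2 .01;0 0 0 0 0 8.2 .01;0 0 0 0 0 8.2 .01;0 0 0 0 0 8.2 .01;0 0 0 0 0 8.2 .01;-.0457 -.0138 0 0 0 0 .01")

```text
t: 39.7
tcp_pos: [0.5068, 0.3738, 0.2153]
tool_rot: [-0.0, 0.658, 0.753, 0.002]
ft_force: [1.6, -0.2, -3.6]
finger_gap: 0.305
finger_force: 60.8
```

Request:
arm_command(series="-.0457 -.0138 0 0 0 0 .01;-.0457 -.0138 0 0 0 0 .01;-.0457 -.0138 0 0 0 0 .01;-.0457 -.0138 0 0 0 0 .01;-.0457 -.0138 0 0 0 0 .01;-.0457 -.0138 0 0 0 0 .01;-.0457 -.0138 0 0 0 0 .01;-.0457 -.0138 0 0 0 0 .01;-.0457 -.0138 0 0 0 0 .01;-.0457 -.0138 0 0 0 0 .01")

```text
t: 40.7
tcp_pos: [0.4303, -0.1027, 0.2157]
tool_rot: [-0.0, 0.657, 0.754, -0.0]
ft_force: [0.8, 0.2, -4.3]
finger_gap: 0.308
finger_force: 60.7
```

Request:
arm_command(series="-.0457 -.0138 0 0 0 0 .01;-.0457 -.0138 0 0 0 0 .01;0 0 0 0 0 0 .01;0 0 0 0 0 0 .01;0 0 0 0 0 0 .01")

```text
t: 41.2
tcp_pos: [0.4162, -0.1946, 0.2156]
tool_rot: [-0.001, 0.657, 0.754, -0.0]
ft_force: [-0.4, 0.4, -5.0]
finger_gap: 0.305
finger_force: 60.8
```

```bash
python3 -c "
from h import *
go([.4195,-.193,.0675],7.7,True)"
```

```text
t 41.2 tcp [ 0.4162 -0.1946  0.2156] yaw 7.8 j6 -0.60 | shift [0.001  0.0037 0.1481] turn [-0.1 -0.1  0.1] shift after turn [0.0011 0.0035 0.1481] F [-0.4  0.4 -5. ] gap 0.026 ff 60.8
```

Request:
arm_command(series=".001 .0035 .045 0 0 0 .01;0 0 .045 0 0 0 .01;0 0 .035 0 0 0 .01;0 0 .015 0 0 0 .01;0 0 .008 0 0 0 .01;0 0 0 0 0 0 .01;0 0 0 0 0 0 .01;0 0 0 0 0 0 .045;0 0 0 0 0 0 .045;0 0 0 0 0 0 .045")

```text
t: 42.2
tcp_pos: [0.4206, -0.1939, 0.0684]
tool_rot: [0.001, 0.657, 0.754, 0.0]
ft_force: [-0.2, 0.4, -0.3]
finger_gap: 0.529
finger_force: 0.0
```

Request:
arm_command(series="0 0 -.03 0 0 0 .045;0 0 -.05 0 0 0 .045;0 0 -.05 0 0 0 .06;0 0 -.05 0 0 0 .06;0 0 -.04 0 0 0 .06;0 0 0 0 0 0 .06;0 0 0 0 0 0 .06")

```text
t: 42.9
tcp_pos: [0.4204, -0.1941, 0.2889]
tool_rot: [0.001, 0.657, 0.754, 0.0]
ft_force: [0.2, 0.2, -0.6]
finger_gap: 0.702
finger_force: 0.0
```

```bash
python3 - <<'E'
from h import *
c,im=shot("wrist","w13.png"); go([.511,-.05,.28],7.7)
t,i=shot("top","t13.png"); cv2.imwrite("pics/m13.png",np.hstack([cv2.resize(im,(400,300)),cv2.resize(i[110:260,100:300],(400,300))]))
E
```

```text
t 43.0 tcp [ 0.4196 -0.1937  0.2876] yaw 7.8 j6 -0.59 | shift [0.13   0.1101 0.0076] turn [-0.  -0.   0.1] shift after turn [0.1302 0.1098 0.0076] F [-1.3  0.2 -1. ] gap 0.060 ff 0.0
```

View pics/m13.png

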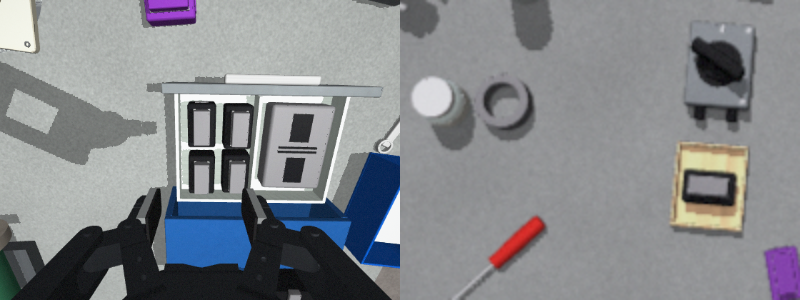

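Left: all four packs are upright in the free bay, charger untouched. Right: the charged pack is in the tray, roll and screwdriver unmoved. Next I check the isolator angle numerically before shutting the drawer.

```bash
python3 - <<'E'
from h import *
t=cam("top"); O=np.array([.6595,.105])
for f in("top0","t13"):
    g=cv2.imread(f"pics/{f}.png").max(2); k=cv2.resize(g,None,fx=4,fy=4,interpolation=2)
    m=np.argwhere(k<62); W=np.array([plane(t,((u+.5)/4-.5,(v+.5)/4-.5),.085)[:2]-O for v,u in m if 4*120<v<4*158 and 4*242<u<4*278])
    r=np.hypot(*W.T); W=W[(r>.031)&(r<.05)]; a=np.degrees(np.arctan2(W[:,1],W[:,0]))
    print(f,len(W),np.histogram(a,np.arange(-180,181,10))[0]); 
    d=np.exp(2j*np.radians(a)).mean(); print(np.degrees(np.angle(d))/2)
    for s in(1,-1):
        q=W[(W@[np.cos(np.angle(d)/2),np.sin(np.angle(d)/2)])*s>0]; print(s,q.mean(0).round(4),len(q))
go([.51,-.045,.28],7.3)
E
```

```text
top0 2044 [209 159 125 127 117  94  80  65  58  41  24   9   0   0   0   9 119 154
 138   4   0   0   0   0   0   0   0   0   0   6  23  42  62  75 106 198]
8.058204313845636
1 [ 0.0345 -0.0055] 465
-1 [-0.0293 -0.0093] 1579
t13 2190 [109 120 132 138 208 201 174  90  58  42  26   9   0   0   0   0   0   0
   0   0   0   2 113 148 129  47   0   8   8  12  23  42  65  79  96 111]
44.431387756708546
1 [0.0151 0.0303] 506
-1 [-0.0256 -0.0169] 1684
t 43.0 tcp [ 0.4192 -0.1936  0.2868] yaw 7.8 j6 -0.59 | shift [0.1349 0.1101 0.0068] turn [-0.1 -0.1  0.5] shift after turn [0.1358 0.1089 0.0068] F [-0.5 -0.  -0.8] gap 0.060 ff 0.0
```

Isolator angle moved by about 60°+, so it is at its off stop. Now shut the drawer with closed fingers on the pull.

Request:
arm_command(series=".034 .0273 0 0 0 0 0;.034 .0273 0 0 0 0 0;.034 .0273 0 0 0 .5 0;.034 .0273 0 0 0 0 0;0 0 .045 0 0 0 0;0 0 .045 0 0 0 0;0 0 .045 0 0 0 0;0 0 .045 0 0 0 0;0 0 .018 0 0 0 0;0 0 0 0 0 0 0")

```text
t: 44.0
tcp_pos: [0.5062, -0.0441, 0.0856]
tool_rot: [-0.004, 0.661, 0.751, -0.003]
ft_force: [-0.8, -0.2, 0.6]
finger_gap: 0.0
finger_force: 0.0
```

```bash
python3 -c "
from h import *
go([.511,-.0826,.088],7.7)
go([.540,-.30,.088],7.7)"
```

```text
t 44.0 tcp [ 0.5062 -0.0441  0.0856] yaw 7.3 j6 -0.24 | shift [-0.0388 -0.0002 -0.0025] turn [-0.5 -0.1 -0.4] shift after turn [-0.0388 -0.0004 -0.0024] F [-0.8 -0.2  0.6] gap 0.000 ff 0.0
t 44.0 tcp [ 0.5062 -0.0441  0.0856] yaw 7.3 j6 -0.24 | shift [-0.2581  0.0009 -0.003 ] turn [-0.5 -0.1 -0.4] shift after turn [-0.2581 -0.0008 -0.0024] F [-0.8 -0.2  0.6] gap 0.000 ff 0.0
```

Request:
arm_command(series="-.02 0 0 0 0 0 0;-.01 0 0 0 0 0 0;-.008 0 0 0 0 0 0;-.008 0 0 0 0 0 0;-.01 0 0 0 0 0 0;-.012 0 0 0 0 0 0;-.014 0 0 0 0 0 0;-.014 0 0 0 0 0 0;-.014 0 0 0 0 0 0;-.014 0 0 0 0 0 0")

```text
t: 45.0
tcp_pos: [0.5253, -0.1671, 0.0905]
tool_rot: [-0.001, 0.661, 0.75, 0.0]
ft_force: [-0.4, 4.9, 0.4]
finger_gap: -0.004
finger_force: 3.0
```

Request:
arm_command(series="-.014 0 0 0 0 0 0;-.014 0 0 0 0 0 0;-.014 0 0 0 0 0 0;-.014 0 0 0 0 0 0;-.012 0 0 0 0 0 0;-.01 0 0 0 0 0 0;-.008 0 0 0 0 0 0;-.006 0 0 0 0 0 0;-.005 0 0 0 0 0 0;0 0 0 0 0 0 0")

```text
t: 46.0
tcp_pos: [0.5388, -0.2647, 0.0905]
tool_rot: [0.001, 0.661, 0.751, 0.0]
ft_force: [-0.0, -0.1, 0.1]
finger_gap: 0.005
finger_force: 0.0
```

```bash
python3 - <<'E'
from h import *
go([.540,-.30,.088],7.7)
t,i=shot("top","t14.png"); s,j=shot("side","s14.png"); cv2.imwrite("pics/m14.png",np.hstack([cv2.resize(i[110:260,220:420],(400,300)),cv2.resize(j,(400,300))]))
E
```

```text
t 46.0 tcp [ 0.5388 -0.2647  0.0905] yaw 7.3 j6 -0.60 | shift [-0.0351 -0.0033  0.0025] turn [ 0.1  0.1 -0.4] shift after turn [-0.0351 -0.0036  0.0025] F [-0.  -0.1  0.1] gap 0.000 ff 0.0
```

View pics/m14.png

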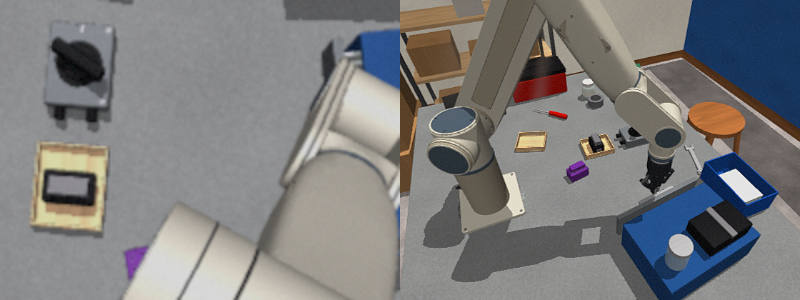

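The drawer is sliding and nearly shut: the side view shows the panel close to the unit, and the push met 5 N. I'll finish in small steps.

Request:
arm_command(series="-.004 0 0 0 0 0 0;-.004 0 0 0 0 0 0;-.004 0 0 0 0 0 0;-.004 0 0 0 0 0 0;-.004 0 0 0 0 0 0")

```text
t: 46.6
tcp_pos: [0.5409, -0.2829, 0.0903]
tool_rot: [-0.0, 0.661, 0.751, 0.0]
ft_force: [-0.3, 4.9, 3.3]
finger_gap: -0.005
finger_force: 2.6
```

Request:
arm_command(series="-.004 0 0 0 0 0 0;-.004 0 0 0 0 0 0")

```text
t: 46.8
tcp_pos: [0.5416, -0.2895, 0.0903]
tool_rot: [-0.002, 0.661, 0.75, 0.001]
ft_force: [1.5, 26.3, 13.1]
finger_gap: -0.0
finger_force: 13.0
```

Request:
arm_command(series="-.004 0 0 0 0 0 0;0 0 0 0 0 0 0")

```text
t: 47.0
tcp_pos: [0.5416, -0.2895, 0.0903]
tool_rot: [-0.004, 0.661, 0.75, 0.002]
ft_force: [0.4, 28.9, 14.0]
finger_gap: -0.001
finger_force: 14.6
```

Force rose from 5 to 29 N, so it is against the stop. Back off and go to the isolator.

Request:
arm_command(series=".02 0 0 0 0 0 0;.02 0 0 0 0 0 0;.03 0 -.04 0 0 0 0;0 0 -.05 0 0 0 0;0 0 -.05 0 0 0 .05;0 0 -.04 0 0 0 .05;0 0 0 0 0 0 .05")

```text
t: 47.7
tcp_pos: [0.5365, -0.227, 0.2766]
tool_rot: [0.006, 0.66, 0.751, 0.002]
ft_force: [0.3, 0.8, 0.1]
finger_gap: 0.502
finger_force: 0.0
```

```bash
python3 - <<'E'
from h import *
go([.6592,.105,.26],-33.1,True)
c,im=shot("wrist","w15.png"); t,i=shot("top","t15.png")
cv2.imwrite("pics/m15.png",np.hstack([cv2.resize(im,(400,300)),cv2.resize(i[110:260,300:500],(400,300))]))
E
```

```text
t 47.7 tcp [ 0.5365 -0.227   0.2766] yaw 7.3 j6 -0.55 | shift [0.3137 0.1639 0.0162] turn [ 0.7  0.2 40.4] shift after turn [ 0.3451 -0.0785  0.0166] F [0.3 0.8 0.1] gap 0.043 ff 0.0
```

View pics/m15.png

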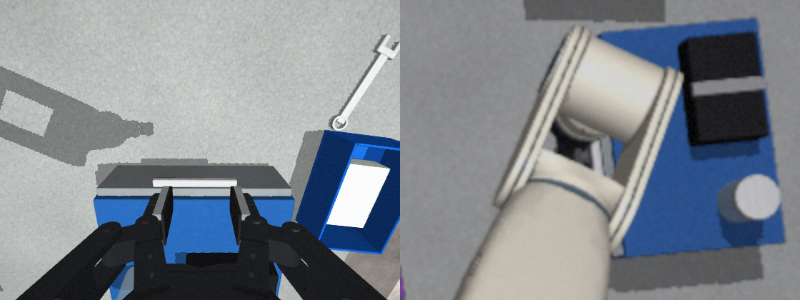

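The drawer looks shut: the panel strip lies against the blue unit face at row ~193 of the left image. I'll measure that strip.

```bash
python3 - <<'E'
from h import *
c=cam("wrist"); im=cv2.imread("pics/w15.png")
n=np.array([.134,-.991])
for u in(170,390):
    for v in range(220,292,3):
        p=plane(c,(u,v),.11); print(u,v,im[v,u],"d=%.1f"%(1000*(p[:2]@n)))
E
```

```text
170 220 [199 199 197] d=323.7
170 223 [195 196 192] d=327.2
170 226 [200 203 199] d=330.7
170 229 [126 130 124] d=334.3
170 232 [85 82 77] d=337.8
170 235 [85 83 81] d=341.4
170 238 [84 80 77] d=345.1
170 241 [82 83 77] d=348.7
170 244 [86 86 81] d=352.4
170 247 [79 78 72] d=356.1
170 250 [82 82 79] d=359.9
170 253 [83 82 79] d=363.6
170 256 [85 85 78] d=367.4
170 259 [81 83 80] d=371.3
170 262 [85 83 79] d=375.1
170 265 [184 184 174] d=379.0
170 268 [182 181 171] d=382.9
170 271 [183 178 172] d=386.8
170 274 [84 80 73] d=390.8
170 277 [94 56 26] d=394.8
170 280 [187 109  43] d=398.8
170 283 [197 110  42] d=402.9
170 286 [198 114  46] d=407.0
170 289 [195 110  44] d=411.1
390 220 [195 197 192] d=325.7
390 223 [189 192 186] d=329.3
390 226 [194 198 194] d=332.8
390 229 [196 198 193] d=336.4
390 232 [192 193 190] d=340.0
390 235 [202 204 200] d=343.6
390 238 [195 199 193] d=347.2
390 241 [193 196 192] d=350.9
390 244 [87 80 80] d=354.6
390 247 [81 79 72] d=358.3
390 250 [86 83 80] d=362.1
390 253 [84 83 78] d=365.9
390 256 [79 78 73] d=369.7
390 259 [85 85 83] d=373.5
390 262 [80 78 75] d=377.4
390 265 [179 175 167] d=381.3
390 268 [182 178 170] d=385.2
390 271 [177 175 165] d=389.2
390 274 [121 111 100] d=393.2
390 277 [89 52 20] d=397.2
390 280 [185 105  41] d=401.2
390 283 [199 115  46] d=405.3
390 286 [196 110  46] d=409.4
390 289 [195 112  50] d=413.6
```

Request:
arm_command(series=".0392 .0205 .002 0 0 0 .05;.0392 .0205 .002 0 0 0 .05;.0392 .0205 .002 0 0 0 .05;.0392 .0205 .002 0 0 0 .05;.0392 .0205 .002 0 0 0 .05;.0392 .0205 .002 0 0 0 .05;.0392 .0205 .002 0 0 0 .05;.0392 .0205 .002 0 0 0 .05;0 0 0 0 0 8.1 .05;0 0 0 0 0 8.1 .05")

```text
t: 48.8
tcp_pos: [0.655, 0.1076, 0.2509]
tool_rot: [-0.001, 0.761, 0.649, -0.002]
ft_force: [0.6, -0.2, -0.5]
finger_gap: 0.584
finger_force: 0.0
```

Request:
arm_command(series="0 0 0 0 0 8.1 .05;0 0 0 0 0 8.1 .05;0 0 0 0 0 8.1 .05;0 0 0 0 0 0 .05;0 0 0 0 0 0 .05")

```text
t: 49.3
tcp_pos: [0.6553, 0.1058, 0.2523]
tool_rot: [-0.0, 0.879, 0.477, -0.001]
ft_force: [0.6, -0.0, 0.9]
finger_gap: 0.588
finger_force: 0.0
```

```bash
python3 -c "
from h import *
go([.6592,.105,.067],-33.1,True)"
```

```text
t 49.3 tcp [0.6553 0.1058 0.2523] yaw -33.0 j6 0.72 | shift [0.0018 0.004  0.1853] turn [-0.1  0.1  0.1] shift after turn [0.0014 0.0037 0.1853] F [ 0.6 -0.   0.9] gap 0.050 ff 0.0
```

Request:
arm_command(series=".0015 .004 .045 0 0 0 .05;0 0 .045 0 0 0 .05;0 0 .045 0 0 0 .05;0 0 .035 0 0 0 .05;0 0 .0155 0 0 0 .05;0 0 0 0 0 0 .05;0 0 0 0 0 0 .01;0 0 0 0 0 0 .01;0 0 0 0 0 0 .01;0 0 0 0 0 0 .01")

```text
t: 50.3
tcp_pos: [0.6638, 0.104, 0.0714]
tool_rot: [0.002, 0.879, 0.476, 0.003]
ft_force: [6.0, -4.5, -3.1]
finger_gap: 0.217
finger_force: 60.7
```

Request:
arm_command(series="0 0 0 0 0 0 .01;0 0 0 0 0 7.6 .01;0 0 0 0 0 7.6 .01;0 0 0 0 0 7.6 .01;0 0 0 0 0 7.6 .01;0 0 0 0 0 7.6 .01;0 0 0 0 0 7.6 .01;0 0 0 0 0 7.6 .01;0 0 0 0 0 8 .01;0 0 0 0 0 0 .01")

```text
t: 51.3
tcp_pos: [0.6637, 0.1044, 0.0714]
tool_rot: [0.0, 0.999, -0.039, 0.004]
ft_force: [5.9, -3.8, -1.9]
finger_gap: 0.22
finger_force: 61.8
```

```bash
python3 -c "
from h import *
go([.6592,.105,.067],-93.5,True)
print(env.observe()['moment'].round(2))"
```

```text
t 51.3 tcp [0.6637 0.1044 0.0714] yaw -94.4 j6 1.79 | shift [-0.0046 -0.0003  0.0044] turn [ 0.  -0.5 -0.9] shift after turn [-0.0046 -0.0004  0.0044] F [ 5.9 -3.8 -1.9] gap 0.019 ff 61.8
[-0.36 -0.96  1.07]
```

Request:
arm_command(series="0 0 0 0 0 0 .05;0 0 0 0 0 0 .05;0 0 0 0 0 0 .05;0 0 -.04 0 0 0 .05;0 0 -.05 0 0 0 .05;0 0 -.05 0 0 0 .05;0 0 -.05 0 0 0 .05;.04 0 -.03 0 0 0 .05;.04 0 0 0 0 0 .05;0 0 0 0 0 0 .05")

```text
t: 52.3
tcp_pos: [0.7439, 0.0984, 0.2902]
tool_rot: [-0.0, 0.999, -0.039, 0.003]
ft_force: [-0.5, 0.4, -0.8]
finger_gap: 0.586
finger_force: 0.0
```

```bash
python3 - <<'E'
from h import *
go([.6592,.105,.2]); t,i=shot("top","t16.png"); c,im=shot("wrist","w16.png")
s=proj(c,[.6595,.105,.09]); print(s)
cv2.imwrite("pics/m16.png",np.hstack([cv2.resize(im,(400,300)),cv2.resize(i[110:260,230:430],(400,300))]))
E
```

```text
t 52.3 tcp [0.7439 0.0984 0.2902] yaw -94.4 j6 1.76 | shift [-0.0854  0.0001  0.0897] turn [-0.  -0.3 -0. ] shift after turn [-0.085  -0.      0.0902] F [-0.5  0.4 -0.8] gap 0.050 ff 0.0
[281.92203582 248.6217563 ]
```

View pics/m16.png

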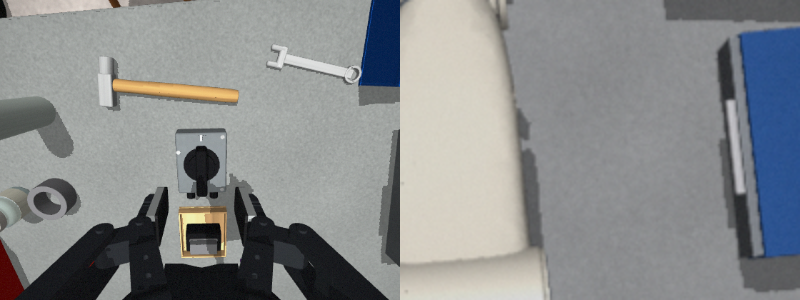

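The bar points at the line mark (201,137), the charged pack stands in the tray, and the drawer front is against the unit. Nothing touches the robot.

```bash
python3 -c "
from plant import env
print(env.hand_in())"
```

```text
the job is handed in; nothing more can be done
None
```

The job is handed in and returned no verdict: isolator off then on, charged pack in the far tray, four flat packs in the free bay, drawer pushed to its stop (a 4–5 mm gap by image, limit 8 mm); I viewed 15 pictures against the limit of 14.

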